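# Set a notching machine slide to its line with the screw slack out, and clamp it

## Robot

A 6-joint arm with a two-finger parallel gripper is mounted at the origin on the work surface. World frame = base frame: x ahead of the robot, y to its left, z up, the work surface at z = 0. Lengths are in m, angles in rad, forces in N, time in s.
With the tool pointing down it reaches from about 0.225 to 0.875 m from the base axis. Payload 3.4 kg.
Tool frame: the origin (TCP) lies at the very end of the fingers, on their centre line; the grasp point (between the pads) lies 19 mm behind it; z points along the fingers, x is the direction in which the jaws open and shut, and the axes are right-handed (so a half turn about z gives the same grasp; the last joint's range is limited). The gripper opens to 85 mm and grips with 20 to 120 N. Pads are 22 mm wide; open, the fingers measure 114 mm over their backs; the gripper's body (76 mm by 85 mm) begins 54 mm behind the grasp point. The pads swing forward as they close: fully open they stand 13 mm farther back than shut.
Start: joints at [-1.275, 0.276, 1.505, -0, 1.361, -0.121], TCP at [0.233, -0.526, 0.231] pointing down, gripper open.
Joint ranges: [-2.89, 2.89], [-0.75, 2.08], [0.22, 2.7], [-1.18, 4.32], [0.11, 2.71], [-2.7, 2.7]. Speed limits (rad/s): [2.57, 2.57, 3.14, 3.14, 3.14, 3.14].

## Interface

Orientations are given as a unit quaternion [w, x, y, z].
In Python, from rig import manip gives the robot as it stands.
- The arm moves only by the tool send_rows, never from a script. Its argument "increments" is a list of rows, each a list of 5 numbers: the opening, from 0 (shut) to 1 (fully open), then the shift along the tool's x, y, z in m, then the turn about the tool's z in rad. A call has 1 to 8 rows; each row shifts and turns the commanded pose from where the row before left it, along the tool's axes as they then stand; what a row does not reach is not made up. A row lasts 1/8 s, in which the tool goes at most 62.5 mm and 10.7 degrees, less where a joint would pass 70% of its speed; a pose out of reach is approached as far as the arm can. A call is refused whole if a number of a shift passes 0.0625 or a number of a turn 0.188, either way. A call with a gripper value outside its range is refused whole. The fingers move at their own pace and stop on an object; "squeeze" is the grip in N (left out, the last holds). Time passes only in rows, so rows that do not move let the fingers close. It gives the time, the measured TCP pose, the force and the opening at its end, in the units of the state.
- manip.get_state(): the state, without advancing time (a new reading comes with each control period).
- manip.get_image(name): name is "scene" or "top" or "wrist"; returns the picture (400x640x3 uint8, red, green, blue); there is no depth.
- manip.calibration(name): a dict with "fx", "fy", "cx", "cy" (pixels), "camera_from_world" (4x4, takes a point from world to camera coordinates). Camera axes: x right, y up, looking along -z (the intrinsics and any distortion apply to the point x, -y, -z); pixel columns grow to the right and rows downward; lengths in m; the calibration is good to about 2 mm. The wrist camera is an equidistant fisheye: a pixel r from the principal point sees the ray r / f radians off the axis. A picture is of the moment at which its call begins: read the wrist's pose just before it. calibration takes no time and is no camera call; for the wrist camera it gives the pose at the moment of the call.
- manip.sign_off(): hands the job in, once; it reports no verdict.
The state is a dict: "clock": time; "qpos": joint angles; "qd": joint speeds; "effort": joint torques, N m; "position": TCP position; "ee_rot": TCP orientation; "contact_force": force on the tool from outside, world axes, zero at the start; "moment": the same for the moment, N m; "width": finger opening in m.
Only numpy, scipy, OpenCV 4.12 (cv2) and the standard library are available. Lean on these libraries where they do the work, as an engineer would, in place of code of your own. Each camera call takes 0.05 s, during which the arm holds its last target.

## Task

The feed slide of the notch-cutting machine has been wound in too far towards the cutter, and its screw has about a third of a turn of slack. Wind the crank back lightly until the brass pointer is well clear on the crank side of the long line of the scale, then feed in again so that the slack is taken up, and finish with the pointer on the long line and the crank grip straight up, where the dial reads zero. Only then push the slide's clamp lever clockwise by its ball knob until it is nipped up firm, about 12 N and certainly not over 20, and let everything go, leaving the other things on the bench alone.

Things in the scene. Friction and masses are not known exactly. Their poses are not given: they have to be found in the camera images.
- long_line (a point): Middle of the one long line (20 mm) among the short 10 mm ones on the aluminium scale strip, on the far shoulder of the bed, seen from above. The bed is one rigid grey machine about 170 x 400 mm that stays put. Axes are the bed's: y runs along the slide and screw, +y from the cutter head towards the crank; x across the bed, away from the robot when the bed stands square; z up. Lines are 5 mm apart.
- index_tip (a point): Sharp tip of the brass pointer fixed to the slide, over the scale strip. Its y in the long line's frame says where the slide stands: 0 on the line, negative when fed in towards the cutter (it starts 4 to 10 mm in), positive on the crank side. Its x there is -11 mm always (the line carries on where the pointer ends). The slide can go from 17 mm in to 14 mm out, where it meets hard stops.
- wheel_hub (a point): Point on the crank wheel's axis, 95 mm up, level with the middle of the crank grip; same axes as long_line, the axis is y. The wheel is a dark disc of 44 mm radius, its face 32 mm behind this point (-y). Feeding in (slide to -y) turns the wheel clockwise seen from the crank end: the grip goes from the top (+z) towards -x, down, and back by +x. 10 mm of slide per turn; slack out and pointer on the line, the grip is on top.
- crank_grip (a point): Middle of the crank's black grip: a cylinder 16 mm thick, 56 mm long, parallel to wheel_hub's y, spinning freely on its pin (its orientation means nothing), on a circle of 32 mm radius about wheel_hub in the x-z plane. Pinch from above, some 20 N a finger (under 80 N with all squeeze and push), hand upright all round. Slack: 2.0 rad at 1 N, then it drives the screw at 6 N.
- lock_knob (a point): Centre of the black ball knob (24 mm diameter) at the end of the slide's clamp lever, 65 mm out from the lever's pivot, about 172 mm above the bench. The lever is a 9 mm steel rod rising from a hub on top of the slide; it points to the robot's side of the machine and rides on the slide. Push the knob round from its cutter side with closed fingers; do not squeeze it (all contact counts as force).
- lock_pivot (a point): Point on the vertical axis of the clamp lever, at the height of the ball knob. Axes are the bed's. It rides on the slide.
- lock (a joint): Angle of the clamp lever in rad, growing clockwise seen from above. It starts loose, between 0 and 0.35 (at 0 it points 190 degrees counter-clockwise from the bed's x axis). It swings at about 2 N at the knob up to 1.0, where the clamp screw bites; from there it is stiff and springy, about 8 N for each further mm at the knob. Let go, it stays at about 1.0.
- dumbbell_a_mid (a point): Middle of the black dumbbell test piece, 115 x 25 x 4 mm, flat on the wooden board; leave alone.
- dumbbell_b_mid (a point): Middle of the white dumbbell test piece, same size, on the same board; leave alone.
- dish: Shallow steel dish, 140 mm across, 35 mm high, origin under its centre; leave alone.
- bowl: Black bowl, 116 mm across, 60 mm high, origin under its centre; leave alone.
- jug: White mug, 76 mm across, 90 mm high, origin under its centre; leave alone.
- screwdriver: Green-handled screwdriver lying beyond the crank, origin under its middle; leave alone.
- tweezers: Steel tweezers, 120 mm long, 6 mm high, lying flat, origin under the middle; leave alone.

How it is judged:
By the outcome, as a careful person would: the job done as asked, in the order asked, and still so for the second after the job is handed in, with the robot touching nothing.
It also fails if it takes over 64 s, if anything falls off the work surface, if the arm or the gripper's body presses on something with over 40 N, if the wrist force passes 120 N, or if a joint passes its speed limit or range.

## Working session

There is one attempt and no reset: what is moved stays moved. The work goes in short steps, Python scripts to look and compute and a tool call to move; the robot and the scene stay as the last step left them, time stands still between calls to the robot, and variables do not carry over. Pictures are saved under pics/ and viewed, and the job is handed in when it is done.

Besides the shell and the picture viewer there is one more tool, called after "Request:" as name([rows], argument=value, ...), one row to a line, values as JSON. send_rows: Moves the arm, as the interface text tells. Its arguments: {"type":"object","properties":{"increments":{"type":"array","items":{"type":"array","items":{"type":"number"}}},"squeeze":{"type":"number"}},"required":["increments"]}

```bash
mkdir -p pics; ls
cat > h.py <<'E'
from rig import manip
import numpy as np, cv2
def snap(n,f):
    im=manip.get_image(n); c=manip.calibration(n)
    cv2.imwrite('pics/'+f,cv2.cvtColor(im,cv2.COLOR_RGB2BGR)); np.savez('pics/'+f+'.npz',im=im,T=c['camera_from_world'],k=[c['fx'],c['fy'],c['cx'],c['cy']]); return im,c
def ray(n,T,k,u,v):
    fx,fy,cx,cy=k; T=np.array(T)
    a,b=(u-cx)/fx,(v-cy)/fy
    if n=='wrist':
        r=np.hypot(a,b); s=np.sinc(r/np.pi); d=np.array([a*s,b*s,np.cos(r)])
    else: d=np.array([a,b,1.])
    d=d*[1,-1,-1]
    R=T[:3,:3]; o=-R.T@T[:3,3]; return o,R.T@d
def atz(f,u,v,z):
    n=f.split('_')[0]; q=np.load('pics/'+f+'.png.npz'); o,d=ray(n,q['T'],q['k'],u,v)
    return o+d*(z-o[2])/d[2]
def proj(f,p):
    n=f.split('_')[0]; q=np.load('pics/'+f+'.png.npz'); T=q['T'];fx,fy,cx,cy=q['k']
    c=T[:3,:3]@np.array(p)+T[:3,3]; x,y,z=c[0],-c[1],-c[2]
    if n=='wrist':
        t=np.arctan2(np.hypot(x,y),z); h=np.hypot(x,y); return cx+fx*t*x/h, cy+fy*t*y/h
    return cx+fx*x/z, cy+fy*y/z
def crop(f,x0,y0,x1,y1,s,o):
    im=cv2.imread('pics/'+f+'.png')[y0:y1,x0:x1]
    cv2.imwrite('pics/'+o,cv2.resize(im,None,fx=s,fy=s,interpolation=cv2.INTER_CUBIC))
E
python3 - <<'E'
from h import *
for n in ['top','scene','wrist']: 
    im,c=snap(n,n+'_0.png'); print(n,[c[k] for k in('fx','fy','cx','cy')],np.round(c['camera_from_world'],3).tolist(), [k for k in c])
print(manip.get_state())
E
```

```text
pics
top [435.0286076143398, 435.0286076143398, 307.76125724869684, 196.38643674114735] [[-0.012, -1.0, -0.011, -0.024], [0.994, -0.013, 0.112, -0.594], [-0.112, -0.009, 0.994, -1.174], [0.0, 0.0, 0.0, 1.0]] ['fx', 'fy', 'cx', 'cy', 'camera_from_world']
scene [373.77507354812343, 373.77507354812343, 325.03785717987347, 201.33878859629738] [[0.38, 0.925, -0.013, -0.2], [-0.549, 0.237, 0.801, 0.218], [0.744, -0.297, 0.598, -1.617], [0.0, 0.0, 0.0, 1.0]] ['fx', 'fy', 'cx', 'cy', 'camera_from_world']
wrist [309.70691628693146, 309.70691628693146, 320.03025759120897, 199.06676563831383] [[0.405, -0.914, -0.001, -0.574], [0.871, 0.386, -0.305, 0.041], [0.279, 0.123, 0.952, -0.381], [0.0, 0.0, 0.0, 1.0]] ['fx', 'fy', 'cx', 'cy', 'camera_from_world']
{'clock': 0.15, 'qpos': array([-1.27501499e+00,  2.76460717e-01,  1.50584054e+00,  1.39792624e-05,
        1.36068347e+00, -1.21032847e-01]), 'qd': array([ 1.06441619e-03, -1.65981670e-03, -4.29853396e-03,  1.52334711e-03,
       -5.13732462e-05, -6.32891421e-04]), 'effort': array([ 8.05665477e-04, -4.17150521e+01, -2.46033400e+01, -1.11467928e-04,
        7.59377377e-03, -1.18842568e-06]), 'position': array([ 0.23265751, -0.52540636,  0.23063286]), 'ee_rot': array([-4.52581986e-04,  8.38106825e-01, -5.45505697e-01, -5.28849710e-04]), 'contact_force': array([-0.73908042, -0.03865744, -0.17860319]), 'moment': array([-0.04633088,  0.02128314,  0.07579827]), 'width': 0.08537214868082288}
```

View pics/top_0.png

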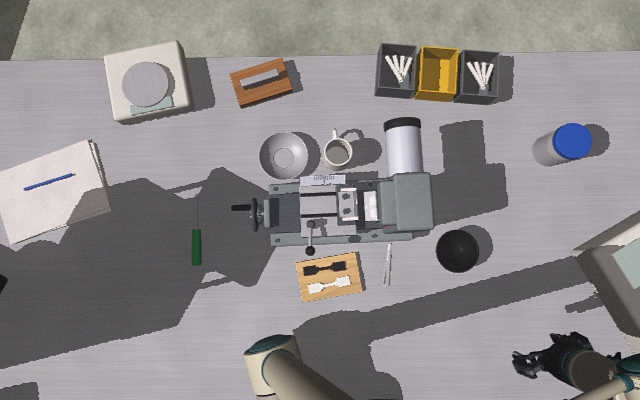

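View pics/scene_0.png

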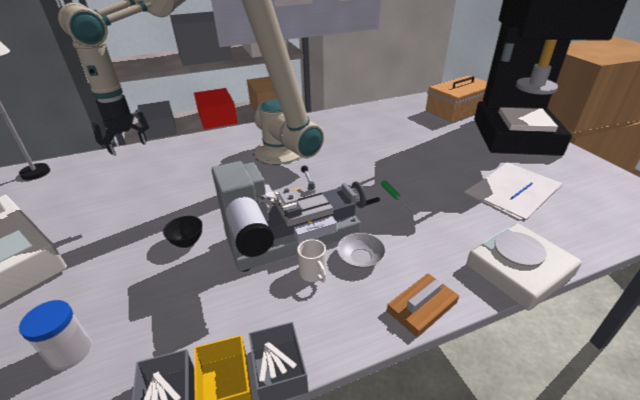

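View pics/wrist_0.png

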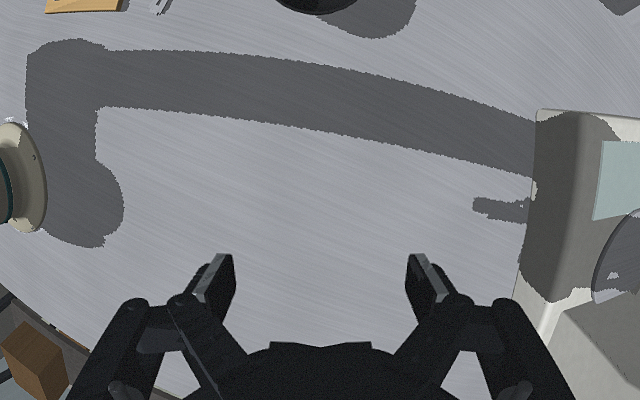

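Top view: the crank is at about (245,212), the cutter head at (410,203), the scale at (322,181), the knob at (310,250). Zooming in.

Run:
```python
from h import *
crop('top_0',225,165,345,265,6.5,'c1.png')
crop('scene_0',205,150,405,270,4,'c2.png')
for u,v,z in [(310,250,.172),(322,181,.09),(236,208,.12),(262,212,.095)]: print(atz('top_0',u,v,z))
```

```text
[ 0.44686128 -0.03702006  0.172     ]
[ 0.62732211 -0.07074429  0.09      ]
[0.55583149 0.15217682 0.12      ]
[0.54657911 0.08813084 0.095     ]
```

View pics/c1.png

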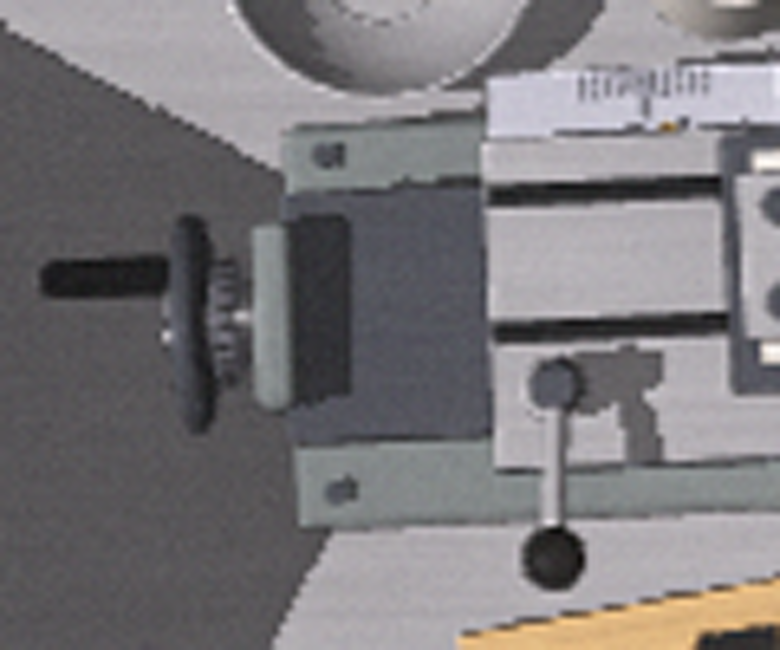

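View pics/c2.png

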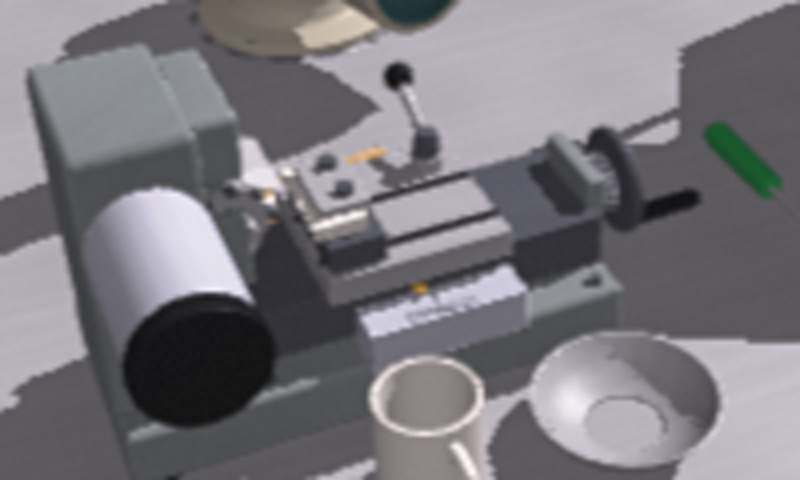

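Run:
```python
from h import *
s=manip.get_state(); 
from scipy.spatial.transform import Rotation as R
w,x,y,z=s['ee_rot']; A=R.from_quat([x,y,z,w]).as_matrix()
q=np.load('pics/wrist_0.png.npz')['T']; o=-q[:3,:3].T@q[:3,3]
print('cam in tool',A.T@(o-s['position']), 'axes in tool (rows cam x,y,z)\n',q[:3,:3]@A)
# rough features, bed yaw
a=lambda u,v,z:atz('top_0',225+u/6.5,165+v/6.5,z)
for n,u,v,z in [('bed nearL',300,525,.05),('near R',780,505,.05),('hub',555,383,.15),('knob',553,558,.172),('longline',646,103,.09),('tip',670,126,.09),('grip end',45,278,.11),('grip in',165,278,.11),('slot L',490,330,.1),('slot R',730,320,.1)]: print(n,a(u,v,z).round(4))
```

```text
cam in tool [-0.00045833 -0.07741713 -0.1435998 ] axes in tool (rows cam x,y,z)
 [[ 9.99999939e-01  2.05435768e-04 -2.81154534e-04]
 [ 2.81474804e-04 -9.52240053e-01  3.05350294e-01]
 [-2.04996736e-04 -3.05350355e-01 -9.52240053e-01]]
bed nearL [0.4582 0.0686 0.05  ]
near R [ 0.464  -0.1311  0.05  ]
hub [ 0.511  -0.0387  0.15  ]
knob [ 0.4448 -0.0372  0.172 ]
longline [ 0.6276 -0.0771  0.09  ]
tip [ 0.618  -0.0867  0.09  ]
grip end [0.5575 0.1645 0.11  ]
grip in [0.5568 0.1166 0.11  ]
slot L [ 0.535  -0.0127  0.1   ]
slot R [ 0.5378 -0.109   0.1   ]
```

```bash
cat >> h.py <<'E'
def yaw():
    w,x,y,z=manip.get_state()['ee_rot']; return np.arctan2(2*(x*y+w*z),1-2*(y*y+z*z))
def plan(wps,grip=1,start=None,dec=4):
    """wps: (x,y,z,yaw,n) ; prints rows (pose errors from rounding carried along)"""
    s=manip.get_state(); p=np.array(s['position']) if start is None else np.array(start[:3],float); h=yaw() if start is None else start[3]
    rows=[]
    for wp in wps:
        x,y,z,t,n=wp[:5]; g=wp[5] if len(wp)>5 else grip; P0=p.copy();h0=h;T=np.array([x,y,z])
        for i in range(1,n+1):
            d=P0+(T-P0)*i/n-p; dh=h0+(t-h0)*i/n-h
            c,sn=np.cos(h),np.sin(h)
            r=[round(c*d[0]+sn*d[1],dec),round(sn*d[0]-c*d[1],dec),round(-d[2],dec),round(-dh,3)]
            p=p+np.array([c*r[0]+sn*r[1],sn*r[0]-c*r[1],-r[2]]); h-=r[3]
            rows.append([g]+[float(v)+0. for v in r])
    for i in range(0,len(rows),8): print(rows[i:i+8])
    return p,h
def st():
    s=manip.get_state(); print('t',s['clock'],'p',s['position'].round(4),'yaw',yaw().round(4),'F',s['contact_force'].round(1),'w',round(s['width'],4),'q',s['qpos'].round(2))
E
python3 - <<'E'
from h import *
plan([(.25,-.47,.31,-1.2,2),(.30,-.25,.33,-1.3,5),(.45,-.03,.33,-1.45,6),(.583,.03,.256,-1.57,3),(.583,.03,.256,-1.57,1)],dec=3)
E
```

```text
[[1, -0.022, -0.019, -0.04, 0.023], [1, -0.022, -0.019, -0.039, 0.023], [1, -0.037, -0.025, -0.004, 0.02], [1, -0.038, -0.025, -0.004, 0.02], [1, -0.039, -0.023, -0.004, 0.02], [1, -0.039, -0.023, -0.004, 0.02], [1, -0.039, -0.022, -0.004, 0.02], [1, -0.029, -0.034, 0.0, 0.025]]
[[1, -0.029, -0.033, 0.0, 0.025], [1, -0.03, -0.033, 0.0, 0.025], [1, -0.031, -0.031, 0.0, 0.025], [1, -0.032, -0.031, 0.0, 0.025], [1, -0.033, -0.031, 0.0, 0.025], [1, -0.014, -0.046, 0.025, 0.04], [1, -0.017, -0.046, 0.024, 0.04], [1, -0.018, -0.045, 0.025, 0.04]]
[[1, 0.0, 0.0, 0.0, 0.0]]
```

Request:
send_rows([
  [1, -0.022, -0.019, -0.04, 0.023],
  [1, -0.022, -0.019, -0.039, 0.023],
  [1, -0.037, -0.025, -0.004, 0.02],
  [1, -0.038, -0.025, -0.004, 0.02],
  [1, -0.039, -0.023, -0.004, 0.02],
  [1, -0.039, -0.023, -0.004, 0.02],
  [1, -0.039, -0.022, -0.004, 0.02],
  [1, -0.029, -0.034, 0.0, 0.025],
])

```text
clock: 1.15
position: [0.3243, -0.2118, 0.3307]
ee_rot: [0.0, 0.788, -0.616, 0.0]
contact_force: [0.3, 0.1, -0.5]
width: 0.0852
```

Request:
send_rows([
  [1, -0.029, -0.033, 0.0, 0.025],
  [1, -0.03, -0.033, 0.0, 0.025],
  [1, -0.031, -0.031, 0.0, 0.025],
  [1, -0.032, -0.031, 0.0, 0.025],
  [1, -0.033, -0.031, 0.0, 0.025],
  [1, -0.014, -0.046, 0.025, 0.04],
  [1, -0.017, -0.046, 0.024, 0.04],
  [1, -0.018, -0.045, 0.025, 0.04],
])

```text
clock: 2.15
position: [0.5845, 0.0306, 0.2554]
ee_rot: [-0.0, -0.707, 0.707, -0.0]
contact_force: [-0.4, -0.1, -0.5]
width: 0.0855
```

Request:
send_rows([
  [1, 0, 0, 0, 0],
  [1, 0, 0, 0, 0],
])

```text
clock: 2.4
position: [0.5826, 0.0295, 0.256]
ee_rot: [0.001, 0.708, -0.707, -0.0]
contact_force: [-0.7, -1.1, 1.2]
width: 0.0856
```

Run:
```python
from h import *
st(); snap('wrist','wrist_1.png')
```

```text
t 2.4 p [0.5826 0.0295 0.256 ] yaw -1.5695 F [-0.7 -1.1  1.2] w 0.0856 q [-0.07  0.28  1.44 -0.    1.42  1.5 ]
```

View pics/wrist_1.png

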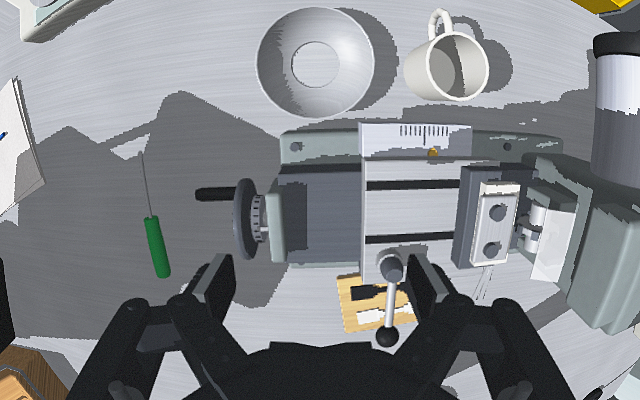

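Everything is visible: the scale at (415,130), pointer (433,152), crank grip (215,194), wheel (243,217), knob (388,336).

Run:
```python
from h import *
crop('wrist_1',350,115,480,165,6,'c3.png')
crop('wrist_1',185,165,295,275,6,'c4.png')
```

```text
(no output)
```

View pics/c3.png

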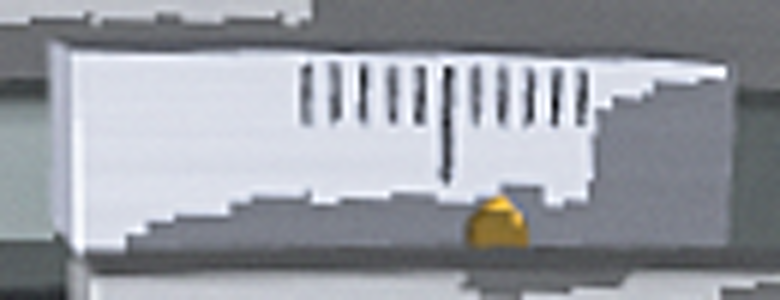

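View pics/c4.png

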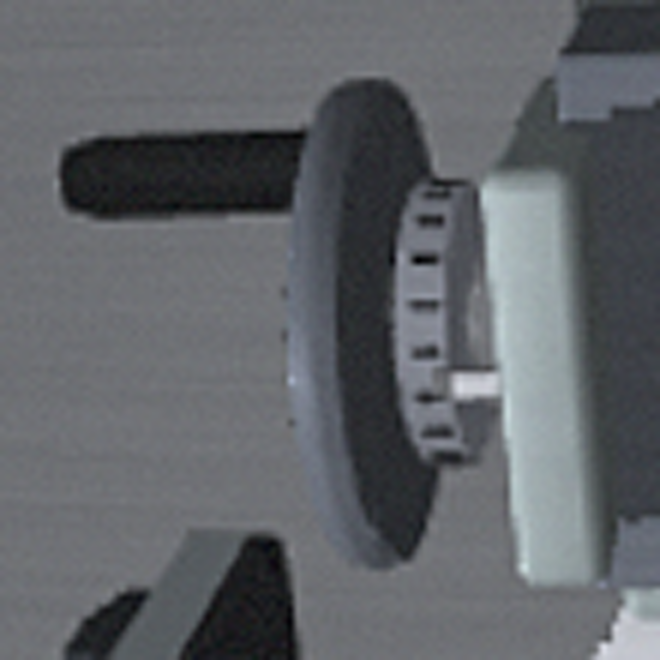

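```bash
cat >> h.py <<'E'
def tri(obs):
    A=np.zeros((3,3));b=np.zeros(3);R=[]
    for f,u,v in obs:
        q=np.load('pics/'+f+'.png.npz'); o,d=ray(f.split('_')[0],q['T'],q['k'],u,v); d=d/np.linalg.norm(d); P=np.eye(3)-np.outer(d,d); A+=P;b+=P@o;R.append((o,P))
    p=np.linalg.solve(A,b); return p,[float(np.linalg.norm(P@(p-o))) for o,P in R]
E
python3 - <<'E'
from h import *
T=lambda u,v:('top_0',225+u/6.5,165+v/6.5)
S=lambda u,v:('scene_0',205+u/4,150+v/4)
W3=lambda u,v:('wrist_1',350+u/6,115+v/6)
W4=lambda u,v:('wrist_1',185+u/6,165+v/6)
def p(n,o): 
    a,r=tri(o); print(n,a.round(4),np.round(r,4))
p('line',[T(646,100),W3(446,124)])
p('tip',[T(670,124),W3(500,200),S(420,290)])
p('gripend',[T(45,278),W4(66,175),S(697,198)])
p('gripend',[W4(66,175),S(697,198)])
p('gripend',[T(45,278),W4(66,175)])
p('knob',[T(553,558),('wrist_1',387.5,336.5),S(398,76)])
p('pivot',[T(555,383),W4(0,0)]) if 0 else None
for z in (.07,.08,.09,.1): print(z,atz('wrist_1',424.4,135.7,z))
for z in (.095,): print('wheel rim x ext', atz('wrist_1',185+365/6,165+78/6,z),atz('wrist_1',185+380/6,165+568/6,z))
E
```

```text
line [ 0.6292 -0.0775  0.0929] [0.0009 0.0009]
tip [ 0.6182 -0.0849  0.1016] [0.0016 0.0008 0.0023]
gripend [0.5611 0.1745 0.0693] [0.0024 0.0016 0.0021]
gripend [0.5588 0.1777 0.0659] [0.0006 0.0006]
gripend [0.5611 0.1718 0.0755] [0.0011 0.0011]
knob [ 0.4454 -0.0364  0.1727] [0.001  0.0022 0.003 ]
0.07 [ 0.62755219 -0.08623133  0.07      ]
0.08 [ 0.62852994 -0.08272806  0.08      ]
0.09 [ 0.62950768 -0.07922478  0.09      ]
0.1 [ 0.63048543 -0.07572151  0.1       ]
wheel rim x ext [0.58479532 0.10594471 0.095     ] [0.4892256  0.11104333 0.095     ]
```

```bash
cat > fit.py <<'E'
from h import *
from scipy.optimize import least_squares
yw=.029
ex=np.array([np.cos(yw),np.sin(yw),0]); ey=np.array([-np.sin(yw),np.cos(yw),0]); ez=np.array([0,0,1.])
a=np.linspace(0,2*np.pi,721)
def sil(f,c,th,R=.044):
    pts=[]
    for t in (0,-th):
        for k in a[::3]: pts.append(proj(f,c+ey*t+R*(np.cos(k)*ez+np.sin(k)*ex)))
    pts=np.array(pts); return pts
if __name__=='__main__':
  # target extents: wrist: rowmin,rowmax,colmin ; 
  def res(p):
    c=np.array([p[0],p[1],.095]); W=sil('wrist_1',c,p[2]); T=sil('top_0',c,p[2])
    r=[W[:,1].min()-(165+77/6),W[:,1].max()-(165+570/6),W[:,0].min()-(185+288/6),W[:,0].max()-(185+438/6),
     T[:,1].min()-(165+212/6.5),T[:,1].max()-(165+434/6.5),T[:,0].min()-(225+165/6.5),T[:,0].max()-(225+215/6.5)]
    return np.array(r)
  s=least_squares(res,[.537,.11,.01]); print(s.x,s.fun.round(2))
E
python3 fit.py
```

```text
[0.53937067 0.11092676 0.00597774] [ 0.11 -0.24 -0.21  0.17  0.39 -0.1   0.54 -0.33]
```

Run:
```python
from fit import *
hub=np.array([.5394,.1109,.095])+.032*ey; print('hub',hub)
for ph in np.arange(100,171,10):
    k=np.radians(ph); g=hub+.032*(np.cos(k)*ez+np.sin(k)*ex)
    e=g+.028*ey; m=g+.008*ey
    w=proj('wrist_1',e);wm=proj('wrist_1',m);s=proj('scene_0',e);t=proj('top_0',e); tm=proj('top_0',m)
    print(ph,'W',np.round([(w[0]-185)*6,(w[1]-165)*6,(wm[0]-185)*6,(wm[1]-165)*6]),'S',np.round([(s[0]-205)*4,(s[1]-150)*4]),'T',np.round([(t[0]-225)*6.5,(t[1]-165)*6.5,(tm[1]-165)*6.5]),g.round(4))
for n,o in [('line',('wrist_1',350+446/6,115+124/6))]: pass
# line frame relation
L=np.array([.6292,-.0775,.0929]); print('tip-line in bed', [(np.array([.6182,-.0849,.1016])-L)@v for v in(ex,ey)])
# pivot
for z in (.15,.16,.172): print('pivot',z,atz('wrist_1',391,262,z),atz('top_0',225+555/6.5,165+383/6.5,z))
```

```text
hub [0.53847213 0.14288654 0.095     ]
100 W [ 39. 158. 137. 154.] S [698. 183.] T [ 37. 254. 252.] [0.57   0.1438 0.0894]
110 W [ 51. 157. 148. 153.] S [697. 188.] T [ 39. 259. 257.] [0.5685 0.1438 0.0841]
120 W [ 63. 161. 158. 158.] S [695. 191.] T [ 42. 265. 263.] [0.5662 0.1437 0.079 ]
130 W [ 73. 171. 168. 167.] S [692. 194.] T [ 44. 274. 272.] [0.563  0.1436 0.0744]
140 W [ 83. 184. 177. 181.] S [689. 195.] T [ 46. 285. 283.] [0.559  0.1435 0.0705]
150 W [ 92. 201. 185. 198.] S [686. 195.] T [ 48. 296. 294.] [0.5545 0.1434 0.0673]
160 W [100. 222. 192. 219.] S [683. 194.] T [ 49. 309. 307.] [0.5494 0.1432 0.0649]
170 W [106. 245. 198. 243.] S [680. 192.] T [ 50. 322. 320.] [0.544  0.143  0.0635]
tip-line in bed [np.float64(-0.011209944745659544), np.float64(-0.007077933229358714)]
pivot 0.15 [ 0.51745587 -0.0375034   0.15      ] [ 0.51099169 -0.03868382  0.15      ]
pivot 0.16 [ 0.52314257 -0.03482684  0.16      ] [ 0.51050444 -0.03872482  0.16      ]
pivot 0.172 [ 0.52996662 -0.03161496  0.172     ] [ 0.50991974 -0.03877403  0.172     ]
```

Run:
```python
from fit import *
hub=np.array([.5385,.1429,.095]); k=np.radians(133)
g=hub+.032*(np.cos(k)*ez+np.sin(k)*ex)+.016*ey; print(g)
t=g-[0,0,.019]
plan([(.57,.12,.256,-.8,5),(t[0],t[1],.2,.029,5),(*t,.029,4,.7),(*t,.029,1,.7)],dec=3)
```

```text
[0.56142954 0.15957187 0.07317605]
[[1, -0.018, 0.003, 0.0, -0.154], [1, -0.018, -0.001, 0.0, -0.154], [1, -0.018, -0.003, 0.001, -0.154], [1, -0.018, -0.006, 0.0, -0.154], [1, -0.016, -0.008, 0.0, -0.154], [1, -0.007, -0.004, 0.011, -0.166], [1, -0.006, -0.006, 0.011, -0.166], [1, -0.005, -0.006, 0.012, -0.165]]
[[1, -0.004, -0.007, 0.011, -0.166], [1, -0.003, -0.008, 0.011, -0.166], [0.7, 0.0, 0.0, 0.036, 0.0], [0.7, 0.0, 0.0, 0.037, 0.0], [0.7, 0.0, 0.0, 0.036, 0.0], [0.7, 0.0, 0.0, 0.037, 0.0], [0.7, 0.0, 0.0, 0.0, 0.0]]
```

Request:
send_rows([
  [1, -0.018, 0.003, 0.0, -0.154],
  [1, -0.018, -0.001, 0.0, -0.154],
  [1, -0.018, -0.003, 0.001, -0.154],
  [1, -0.018, -0.006, 0.0, -0.154],
  [1, -0.016, -0.008, 0.0, -0.154],
  [1, -0.007, -0.004, 0.011, -0.166],
  [1, -0.006, -0.006, 0.011, -0.166],
  [1, -0.005, -0.006, 0.012, -0.165],
], squeeze=20)

```text
clock: 3.45
position: [0.5648, 0.1433, 0.223]
ee_rot: [-0.0, 0.989, -0.149, 0.001]
contact_force: [0.3, 0.0, 0.1]
width: 0.0853
```

Request:
send_rows([
  [1, -0.004, -0.007, 0.011, -0.166],
  [1, -0.003, -0.008, 0.011, -0.166],
  [1, 0, 0, 0, 0],
  [1, 0, 0, 0, 0],
])

```text
clock: 3.95
position: [0.5619, 0.1594, 0.2007]
ee_rot: [0.0, 1.0, 0.013, 0.001]
contact_force: [0.2, 0.3, -0.7]
width: 0.0854
```

Run:
```python
from h import *
st(); snap('wrist','wrist_2.png')
```

```text
t 3.95 p [0.5619 0.1594 0.2007] yaw 0.0261 F [ 0.2  0.3 -0.7] w 0.0854 q [ 0.16  0.31  1.54 -0.    1.3   0.13]
```

View pics/wrist_2.png

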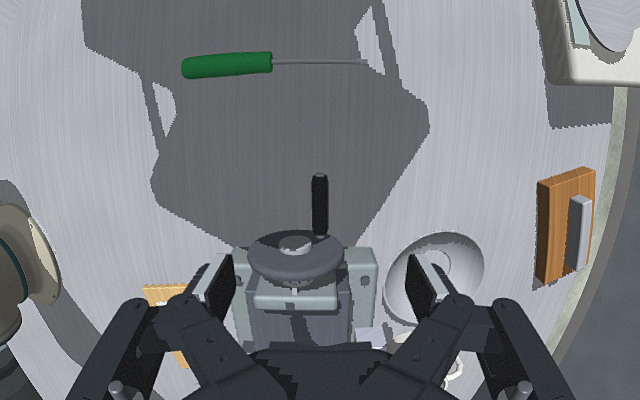

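The grip is seen at (320,205), in line with the hand centre; checking the fit in this view.

Run:
```python
from fit import *
hub=np.array([.5385,.1429,.095])
for ph in (120,133,145):
    k=np.radians(ph); g=hub+.032*(np.cos(k)*ez+np.sin(k)*ex)
    print(ph,[np.round(proj('wrist_2',g+d*ey),1) for d in(.028,-.028)])
S=sil('wrist_2',hub-.032*ey,.006); print(S.min(0),S.max(0)); print(proj('wrist_2',hub-.032*ey))
crop('wrist_2',220,160,400,330,4,'c5.png')
```

```text
120 [array([324.8, 178.6]), array([324.7, 236.6])]
133 [array([319.9, 177.1]), array([320.1, 234.1])]
145 [array([314.4, 176. ]), array([314.9, 232.2])]
[245.35707414 228.80128661] [343.13595238 280.00238193]
(np.float64(294.13218787821603), np.float64(248.04698701431332))
```

View pics/c5.png

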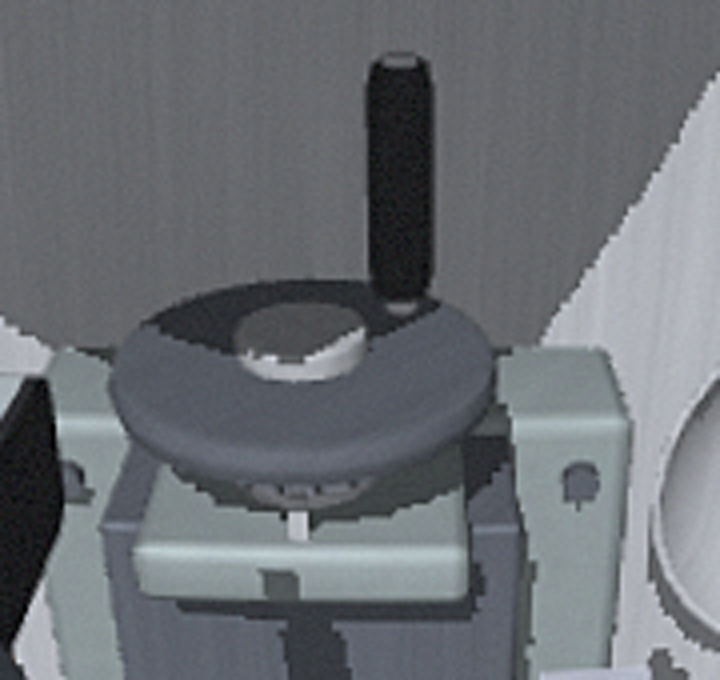

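Request:
send_rows([
  [0.7, 0.0, 0.0, 0.036, 0.0],
  [0.7, 0.0, 0.0, 0.037, 0.0],
  [0.7, 0.0, 0.0, 0.036, 0.0],
  [0.7, 0.0, 0.0, 0.037, 0.0],
  [0.7, 0.0, 0.0, 0.0, 0.0],
])

```text
clock: 4.62
position: [0.5599, 0.1593, 0.0513]
ee_rot: [0.001, 1.0, 0.014, -0.003]
contact_force: [-0.6, 0.2, -0.0]
width: 0.0598
```

Request:
send_rows([
  [0, 0.0, 0.0, 0.0, 0.0],
  [0, 0.0, 0.0, 0.0, 0.0],
  [0, 0.0, 0.0, 0.0, 0.0],
  [0, 0.0, 0.0, 0.0, 0.0],
], squeeze=20)

```text
clock: 5.12
position: [0.562, 0.1602, 0.0543]
ee_rot: [-0.0, 1.0, 0.015, 0.001]
contact_force: [-2.3, 0.1, 2.3]
width: 0.0147
```

Run:
```python
from h import *
st(); snap('wrist','wrist_3.png')
```

```text
t 5.125 p [0.562  0.1602 0.0543] yaw 0.0291 F [-2.3  0.1  2.3] w 0.0147 q [ 0.16  0.44  1.74 -0.    0.97  0.13]
```

View pics/wrist_3.png

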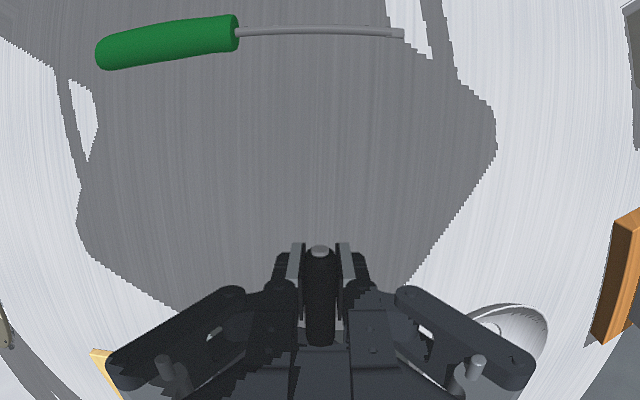

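```bash
cat >> h.py <<'E'
def arc(p0,p1,n,r=.032,ramp=False,c0=None):
    f=np.linspace(p0,p1,n+1); f=np.radians(f)
    X=np.round(r*np.sin(f),4); Z=np.round(-r*np.cos(f),4)
    if c0 is not None: X[0],Z[0]=c0
    rows=[[0,round(float(X[i+1]-X[i]),4),0,round(float(Z[i+1]-Z[i]),4),0] for i in range(n)]
    for i in range(0,n,8): print(rows[i:i+8])
E
python3 - <<'E'
from h import *
arc(134,206,8)
E
```

```text
[[0, -0.0037, 0, 0.0034, 0], [0, -0.0043, 0, 0.0027, 0], [0, -0.0046, 0, 0.002, 0], [0, -0.0048, 0, 0.0012, 0], [0, -0.005, 0, 0.0005, 0], [0, -0.0051, 0, -0.0003, 0], [0, -0.0049, 0, -0.0011, 0], [0, -0.0046, 0, -0.0018, 0]]
```

Request:
send_rows([
  [0, -0.0037, 0, 0.0034, 0],
  [0, -0.0043, 0, 0.0027, 0],
  [0, -0.0046, 0, 0.002, 0],
  [0, -0.0048, 0, 0.0012, 0],
  [0, -0.005, 0, 0.0005, 0],
  [0, -0.0051, 0, -0.0003, 0],
  [0, -0.0049, 0, -0.0011, 0],
  [0, -0.0046, 0, -0.0018, 0],
])

```text
clock: 6.18
position: [0.5282, 0.1591, 0.0475]
ee_rot: [-0.0, 1.0, 0.015, 0.004]
contact_force: [7.0, -0.1, -0.7]
width: 0.0149
```

Run:
```python
from h import *
st(); snap('top','top_1.png'); crop('top_1',225,165,345,265,6.5,'c6.png')
arc(206,302,8)
```

```text
t 6.175 p [0.5282 0.1591 0.0475] yaw 0.0295 F [ 7.  -0.1 -0.7] w 0.0149 q [ 0.17  0.4   1.82 -0.    0.91  0.14]
[[0, -0.0057, 0, -0.0036, 0], [0, -0.0048, 0, -0.0046, 0], [0, -0.0038, 0, -0.0056, 0], [0, -0.0025, 0, -0.0062, 0], [0, -0.0011, 0, -0.0066, 0], [0, 0.0002, 0, -0.0067, 0], [0, 0.0016, 0, -0.0064, 0], [0, 0.003, 0, -0.0061, 0]]
```

View pics/c6.png

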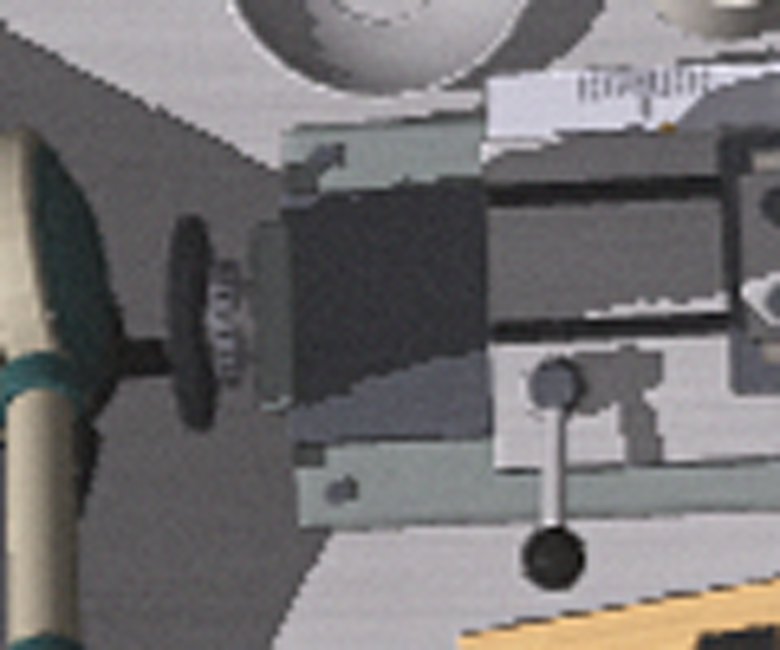

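Request:
send_rows([
  [0, -0.0057, 0, -0.0036, 0],
  [0, -0.0048, 0, -0.0046, 0],
  [0, -0.0038, 0, -0.0056, 0],
  [0, -0.0025, 0, -0.0062, 0],
  [0, -0.0011, 0, -0.0066, 0],
  [0, 0.0002, 0, -0.0067, 0],
  [0, 0.0016, 0, -0.0064, 0],
  [0, 0.003, 0, -0.0061, 0],
])

```text
clock: 7.22
position: [0.5106, 0.1584, 0.0922]
ee_rot: [0.0, 1.0, 0.014, -0.001]
contact_force: [2.1, -1.4, -8.7]
width: 0.015
```

Run:
```python
from h import *
st(); 
arc(302,655,32)
```

```text
t 7.225 p [0.5106 0.1584 0.0922] yaw 0.029 F [ 2.1 -1.4 -8.7] w 0.015 q [ 0.17  0.33  1.8  -0.    1.01  0.14]
[[0, 0.0037, 0, -0.0048, 0], [0, 0.0046, 0, -0.0041, 0], [0, 0.0053, 0, -0.0031, 0], [0, 0.0058, 0, -0.0021, 0], [0, 0.0061, 0, -0.0009, 0], [0, 0.0062, 0, 0.0003, 0], [0, 0.0059, 0, 0.0015, 0], [0, 0.0056, 0, 0.0026, 0]]
[[0, 0.005, 0, 0.0036, 0], [0, 0.0042, 0, 0.0044, 0], [0, 0.0033, 0, 0.0052, 0], [0, 0.0022, 0, 0.0058, 0], [0, 0.0011, 0, 0.006, 0], [0, -0.0001, 0, 0.0062, 0], [0, -0.0013, 0, 0.006, 0], [0, -0.0024, 0, 0.0057, 0]]
[[0, -0.0034, 0, 0.0051, 0], [0, -0.0044, 0, 0.0043, 0], [0, -0.0051, 0, 0.0034, 0], [0, -0.0056, 0, 0.0024, 0], [0, -0.0061, 0, 0.0013, 0], [0, -0.0061, 0, 0.0001, 0], [0, -0.0061, 0, -0.0011, 0], [0, -0.0057, 0, -0.0022, 0]]
[[0, -0.0052, 0, -0.0033, 0], [0, -0.0045, 0, -0.0042, 0], [0, -0.0036, 0, -0.005, 0], [0, -0.0025, 0, -0.0056, 0], [0, -0.0015, 0, -0.006, 0], [0, -0.0003, 0, -0.0061, 0], [0, 0.0009, 0, -0.0061, 0], [0, 0.0021, 0, -0.0058, 0]]
```

Request:
send_rows([
  [0, 0.0037, 0, -0.0048, 0],
  [0, 0.0046, 0, -0.0041, 0],
  [0, 0.0053, 0, -0.0031, 0],
  [0, 0.0058, 0, -0.0021, 0],
  [0, 0.0061, 0, -0.0009, 0],
  [0, 0.0062, 0, 0.0003, 0],
  [0, 0.0059, 0, 0.0015, 0],
  [0, 0.0056, 0, 0.0026, 0],
])

```text
clock: 8.22
position: [0.5551, 0.1601, 0.1051]
ee_rot: [-0.0, 1.0, 0.015, 0.0]
contact_force: [-3.4, -1.3, 5.2]
width: 0.0152
```

Request:
send_rows([
  [0, 0.005, 0, 0.0036, 0],
  [0, 0.0042, 0, 0.0044, 0],
  [0, 0.0033, 0, 0.0052, 0],
  [0, 0.0022, 0, 0.0058, 0],
  [0, 0.0011, 0, 0.006, 0],
  [0, -0.0001, 0, 0.0062, 0],
  [0, -0.0013, 0, 0.006, 0],
  [0, -0.0024, 0, 0.0057, 0],
])

```text
clock: 9.22
position: [0.568, 0.1603, 0.0615]
ee_rot: [-0.0, 1.0, 0.015, 0.001]
contact_force: [-2.3, -1.5, 8.7]
width: 0.0153
```

Run:
```python
from h import *
st(); snap('top','top_2.png'); crop('top_2',225,165,345,265,6.5,'c7.png')
```

```text
t 9.225 p [0.568  0.1603 0.0615] yaw 0.029 F [-2.3 -1.5  8.7] w 0.0153 q [ 0.16  0.44  1.71 -0.    0.99  0.13]
```

View pics/c7.png

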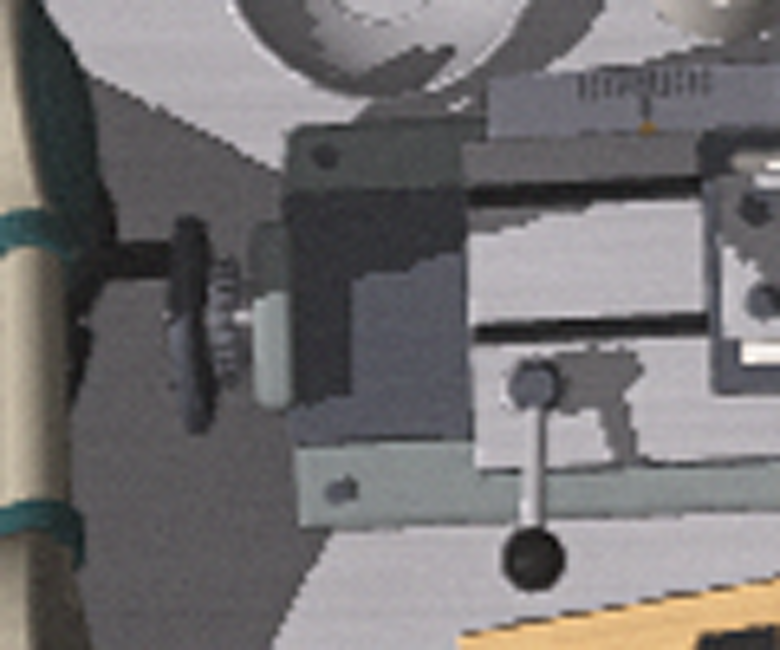

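The pointer is level with the long line at (647,127), as the turn count predicted. I'll continue winding back to about +5 mm.

Request:
send_rows([
  [0, -0.0034, 0, 0.0051, 0],
  [0, -0.0044, 0, 0.0043, 0],
  [0, -0.0051, 0, 0.0034, 0],
  [0, -0.0056, 0, 0.0024, 0],
  [0, -0.0061, 0, 0.0013, 0],
  [0, -0.0061, 0, 0.0001, 0],
  [0, -0.0061, 0, -0.0011, 0],
  [0, -0.0057, 0, -0.0022, 0],
])

```text
clock: 10.28
position: [0.5288, 0.1593, 0.0476]
ee_rot: [-0.0, 1.0, 0.015, 0.004]
contact_force: [4.7, -1.5, -4.5]
width: 0.0151
```

Request:
send_rows([
  [0, -0.0052, 0, -0.0033, 0],
  [0, -0.0045, 0, -0.0042, 0],
  [0, -0.0036, 0, -0.005, 0],
  [0, -0.0025, 0, -0.0056, 0],
  [0, -0.0015, 0, -0.006, 0],
  [0, -0.0003, 0, -0.0061, 0],
  [0, 0.0009, 0, -0.0061, 0],
  [0, 0.0021, 0, -0.0058, 0],
])

```text
clock: 11.28
position: [0.5091, 0.1584, 0.0889]
ee_rot: [0.0, 1.0, 0.015, -0.001]
contact_force: [3.7, -2.4, -7.7]
width: 0.0149
```

Run:
```python
from h import *
st(); snap('top','top_3.png'); crop('top_3',225,165,345,265,6.5,'c8.png')
arc(295,0,24)
```

```text
t 11.275 p [0.5091 0.1584 0.0889] yaw 0.029 F [ 3.7 -2.4 -7.7] w 0.0149 q [ 0.17  0.34  1.81 -0.    1.    0.14]
[[0, -0.0022, 0, 0.0065, 0], [0, -0.0008, 0, 0.0068, 0], [0, 0.0007, 0, 0.0068, 0], [0, 0.0021, 0, 0.0065, 0], [0, 0.0035, 0, 0.0059, 0], [0, 0.0046, 0, 0.0051, 0], [0, 0.0056, 0, 0.0039, 0], [0, 0.0063, 0, 0.0027, 0]]
[[0, 0.0068, 0, 0.0012, 0], [0, 0.0068, 0, -0.0002, 0], [0, 0.0067, 0, -0.0017, 0], [0, 0.0061, 0, -0.003, 0], [0, 0.0053, 0, -0.0043, 0], [0, 0.0044, 0, -0.0053, 0], [0, 0.003, 0, -0.0061, 0], [0, 0.0018, 0, -0.0067, 0]]
[[0, 0.0002, 0, -0.0068, 0], [0, -0.0012, 0, -0.0068, 0], [0, -0.0026, 0, -0.0063, 0], [0, -0.0039, 0, -0.0056, 0], [0, -0.005, 0, -0.0047, 0], [0, -0.0059, 0, -0.0035, 0], [0, -0.0065, 0, -0.0022, 0], [0, -0.0068, 0, -0.0007, 0]]
```

View pics/c8.png

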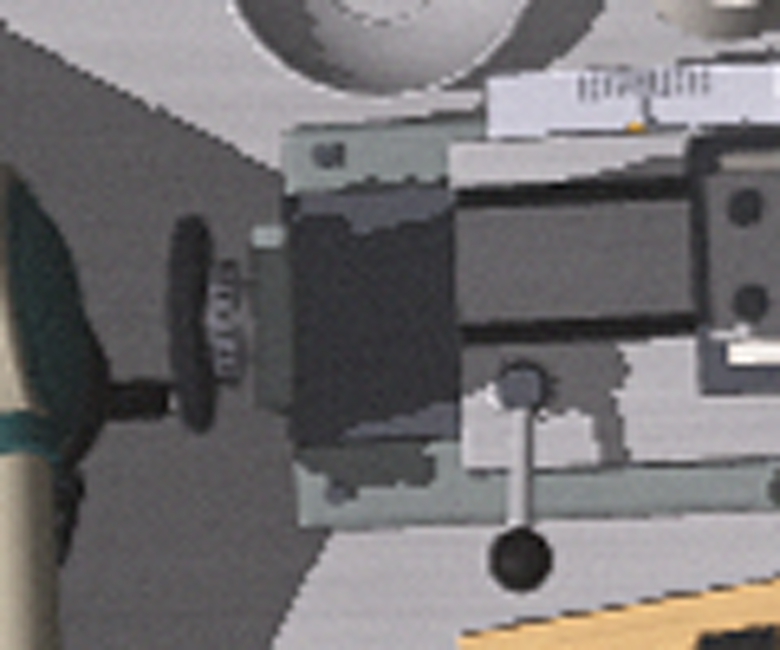

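Run:
```python
from h import *
arc(295,340,4); arc(340,0,32)
```

```text
[[0, 0.0032, 0, -0.0054, 0], [0, 0.0042, 0, -0.0047, 0], [0, 0.005, 0, -0.0038, 0], [0, 0.0057, 0, -0.0027, 0]]
[[0, -0.0054, 0, 0.0026, 0], [0, -0.0048, 0, 0.0034, 0], [0, -0.0041, 0, 0.0043, 0], [0, -0.0032, 0, 0.005, 0], [0, -0.0022, 0, 0.0055, 0], [0, -0.0012, 0, 0.0058, 0], [0, -0.0001, 0, 0.0059, 0], [0, 0.001, 0, 0.0059, 0]]
[[0, 0.002, 0, 0.0055, 0], [0, 0.0031, 0, 0.0051, 0], [0, 0.0039, 0, 0.0045, 0], [0, 0.0047, 0, 0.0036, 0], [0, 0.0053, 0, 0.0027, 0], [0, 0.0057, 0, 0.0017, 0], [0, 0.0059, 0, 0.0006, 0], [0, 0.0059, 0, -0.0005, 0]]
[[0, 0.0057, 0, -0.0016, 0], [0, 0.0053, 0, -0.0025, 0], [0, 0.0048, 0, -0.0036, 0], [0, 0.004, 0, -0.0043, 0], [0, 0.0031, 0, -0.005, 0], [0, 0.0022, 0, -0.0055, 0], [0, 0.0011, 0, -0.0059, 0], [0, 0.0001, 0, -0.0059, 0]]
[[0, -0.0011, 0, -0.0058, 0], [0, -0.0021, 0, -0.0056, 0], [0, -0.0031, 0, -0.005, 0], [0, -0.004, 0, -0.0044, 0], [0, -0.0047, 0, -0.0036, 0], [0, -0.0053, 0, -0.0026, 0], [0, -0.0057, 0, -0.0017, 0], [0, -0.0059, 0, -0.0005, 0]]
```

Request:
send_rows([
  [0, 0.0032, 0, -0.0054, 0],
  [0, 0.0042, 0, -0.0047, 0],
  [0, 0.005, 0, -0.0038, 0],
  [0, 0.0057, 0, -0.0027, 0],
])

```text
clock: 11.82
position: [0.5249, 0.1592, 0.1056]
ee_rot: [0.0, 1.0, 0.014, -0.003]
contact_force: [-7.2, -0.9, 0.9]
width: 0.0148
```

Request:
send_rows([
  [0, -0.0054, 0, 0.0026, 0],
  [0, -0.0048, 0, 0.0034, 0],
  [0, -0.0041, 0, 0.0043, 0],
  [0, -0.0032, 0, 0.005, 0],
  [0, -0.0022, 0, 0.0055, 0],
  [0, -0.0012, 0, 0.0058, 0],
  [0, -0.0001, 0, 0.0059, 0],
  [0, 0.001, 0, 0.0059, 0],
])

```text
clock: 12.82
position: [0.5092, 0.1585, 0.067]
ee_rot: [0.0, 1.0, 0.015, 0.001]
contact_force: [1.9, -2.2, 2.5]
width: 0.0149
```

Request:
send_rows([
  [0, 0.002, 0, 0.0055, 0],
  [0, 0.0031, 0, 0.0051, 0],
  [0, 0.0039, 0, 0.0045, 0],
  [0, 0.0047, 0, 0.0036, 0],
  [0, 0.0053, 0, 0.0027, 0],
  [0, 0.0057, 0, 0.0017, 0],
  [0, 0.0059, 0, 0.0006, 0],
  [0, 0.0059, 0, -0.0005, 0],
])

```text
clock: 13.82
position: [0.5411, 0.1593, 0.0444]
ee_rot: [0.0, 1.0, 0.014, -0.004]
contact_force: [-6.5, -3.4, 11.5]
width: 0.0151
```

Request:
send_rows([
  [0, 0.0057, 0, -0.0016, 0],
  [0, 0.0053, 0, -0.0025, 0],
  [0, 0.0048, 0, -0.0036, 0],
  [0, 0.004, 0, -0.0043, 0],
  [0, 0.0031, 0, -0.005, 0],
  [0, 0.0022, 0, -0.0055, 0],
  [0, 0.0011, 0, -0.0059, 0],
  [0, 0.0001, 0, -0.0059, 0],
])

```text
clock: 14.82
position: [0.5715, 0.1606, 0.0791]
ee_rot: [-0.0, 1.0, 0.014, 0.001]
contact_force: [0.4, -0.0, -5.9]
width: 0.0153
```

Run:
```python
from h import *
st(); snap('top','top_4.png'); crop('top_4',225,165,345,265,6.5,'c9.png')
```

```text
t 14.825 p [0.5715 0.1606 0.0791] yaw 0.0289 F [ 0.4 -0.  -5.9] w 0.0153 q [0.16 0.42 1.69 0.   1.03 0.13]
```

View pics/c9.png

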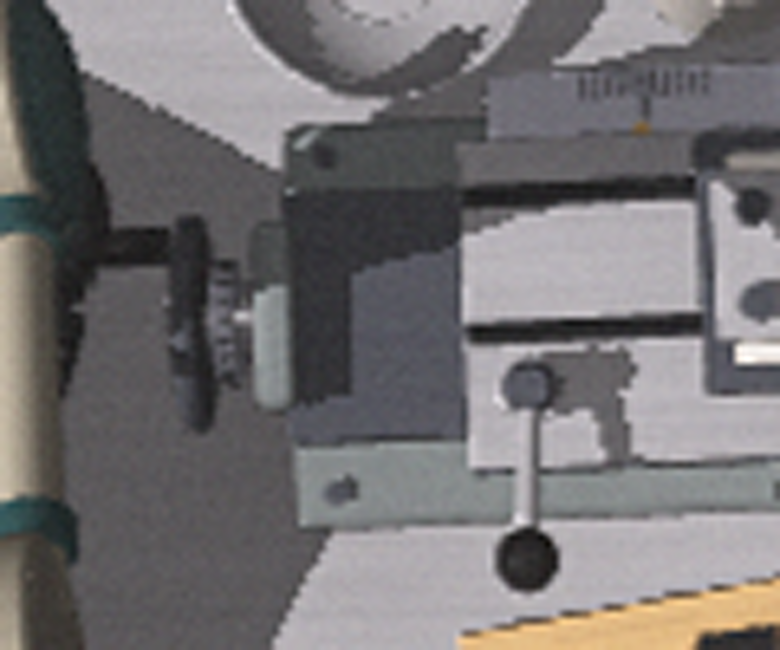

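Request:
send_rows([
  [0, -0.0011, 0, -0.0058, 0],
  [0, -0.0021, 0, -0.0056, 0],
  [0, -0.0031, 0, -0.005, 0],
  [0, -0.004, 0, -0.0044, 0],
  [0, -0.0047, 0, -0.0036, 0],
  [0, -0.0053, 0, -0.0026, 0],
  [0, -0.0055, 0, -0.0017, 0],
  [0, -0.0045, 0, -0.0005, 0],
])

```text
clock: 15.88
position: [0.5427, 0.1596, 0.1093]
ee_rot: [-0.0, 1.0, 0.015, 0.003]
contact_force: [5.9, 0.7, -0.1]
width: 0.0149
```

Request:
send_rows([
  [0, 0, 0, 0, 0],
])

```text
clock: 16.0
position: [0.5419, 0.1597, 0.1091]
ee_rot: [-0.0, 1.0, 0.015, 0.002]
contact_force: [3.8, 1.1, 2.1]
width: 0.015
```

Run:
```python
from h import *
st(); snap('top','top_5.png'); crop('top_5',225,165,345,265,6.5,'c10.png');st()
```

```text
t 16.0 p [0.5419 0.1597 0.1091] yaw 0.0291 F [3.8 1.1 2.1] w 0.015 q [ 0.16  0.35  1.72 -0.    1.07  0.13]
t 16.05 p [0.5419 0.1597 0.1091] yaw 0.029 F [4.1 0.3 2.8] w 0.0153 q [ 0.16  0.35  1.71 -0.    1.07  0.13]
```

View pics/c10.png

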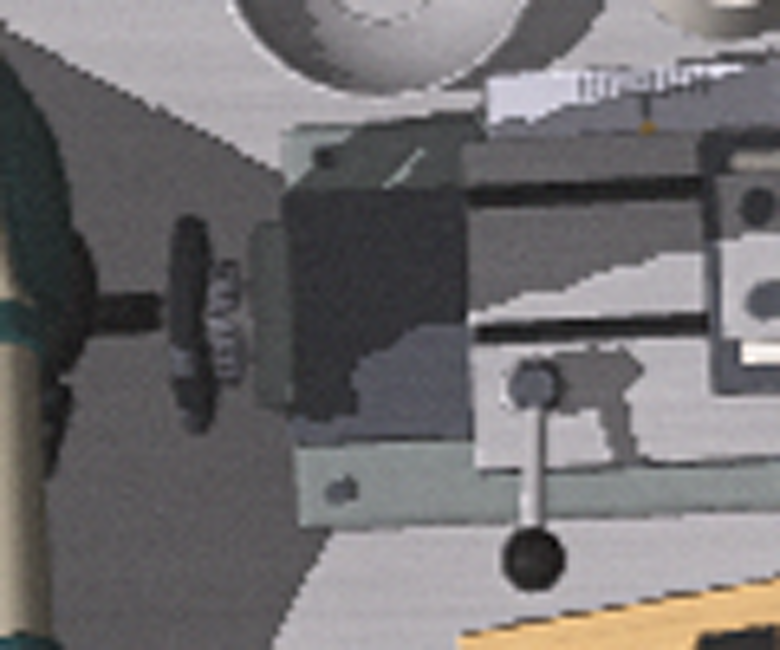

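Run:
```python
import numpy as np
from scipy.optimize import least_squares
P=np.array([(.562,.0543),(.5282,.0475),(.5106,.0922),(.5551,.1051),(.568,.0615),(.5288,.0476),(.5091,.0889),(.5249,.1056),(.5092,.067),(.5411,.0444),(.5715,.0791),(.5419,.1091)])
f=lambda p:np.hypot(P[:,0]-p[0],P[:,1]-p[1])-.032
s=least_squares(f,[.539,.076]); print(s.x,(s.fun*1e3).round(2))
f=lambda p:np.hypot(P[:,0]-p[0],P[:,1]-p[1])-p[2]
s=least_squares(f,[.539,.076,.032]); print(s.x,(s.fun*1e3).round(2))
```

```text
[0.53948144 0.07718428] [ 0.11 -0.24  0.55 -0.01  0.55 -0.55  0.56 -0.06 -0.05  0.82  0.08  0.01]
[0.53950327 0.07720333 0.03214898] [-0.05 -0.37  0.41 -0.19  0.39 -0.67  0.43 -0.22 -0.17  0.69 -0.1  -0.16]
```

Request:
send_rows([
  [0, -0.001, 0, -0.0001, 0],
  [0, -0.001, 0, 0, 0],
  [0, 0, 0, 0, 0],
])

```text
clock: 16.42
position: [0.5405, 0.1597, 0.1091]
ee_rot: [-0.0, 1.0, 0.015, 0.002]
contact_force: [5.7, 1.0, 3.9]
width: 0.0153
```

Request:
send_rows([
  [0, -0.001, 0, 0, 0],
  [0, 0, 0, 0, 0],
])

```text
clock: 16.68
position: [0.5395, 0.1596, 0.1091]
ee_rot: [-0.0, 1.0, 0.015, 0.002]
contact_force: [5.5, 0.8, 4.5]
width: 0.0152
```

Request:
send_rows([
  [0, 0, 0, 0, 0],
])

```text
clock: 16.8
position: [0.5395, 0.1596, 0.1091]
ee_rot: [-0.0, 1.0, 0.015, 0.002]
contact_force: [5.3, 1.1, 4.7]
width: 0.0152
```

Request:
send_rows([
  [0.5, 0, 0, 0, 0],
  [0.5, 0, 0, 0, 0],
  [0.5, 0, 0, 0, 0],
  [0.5, 0, 0, -0.02, 0],
  [0.5, 0, 0, -0.04, 0],
  [1, 0, 0, -0.04, 0],
  [1, 0, 0, -0.02, 0],
  [1, 0, 0, 0, 0],
])

```text
clock: 17.8
position: [0.5379, 0.1595, 0.2289]
ee_rot: [-0.0, 1.0, 0.015, 0.001]
contact_force: [0.4, 0.2, 0.4]
width: 0.0855
```

Run:
```python
from h import *
st(); snap('wrist','wrist_6.png');crop('wrist_6',220,160,400,330,4,'c11.png')
snap('top','top_6.png'); crop('top_6',225,165,345,265,6.5,'c12.png')
from fit import *
hub=np.array([.5395+.0005,.1429,.095])
for ph in (-10,0,10):
    k=np.radians(ph); g=hub+.032*(np.cos(k)*ez+np.sin(k)*ex)
    print(ph,[((np.array(proj('wrist_6',g+d*ey))-[220,160])*4).round(1) for d in(.028,-.028)])
S=(sil('wrist_6',hub-.032*ey,.006)-[220,160])*4; print(S.min(0),S.max(0))
```

```text
t 17.8 p [0.5379 0.1595 0.2289] yaw 0.0291 F [0.4 0.2 0.4] w 0.0855 q [ 0.16  0.25  1.54 -0.    1.34  0.14]
-10 [array([389.5, 102.2]), array([390.3, 348.3])]
0 [array([416.7, 102.8]), array([415.6, 349.3])]
10 [array([443.9, 102.2]), array([440.8, 348.3])]
[233.84770999 239.08801517] [594.2549026  415.72593451]
```

View pics/c11.png

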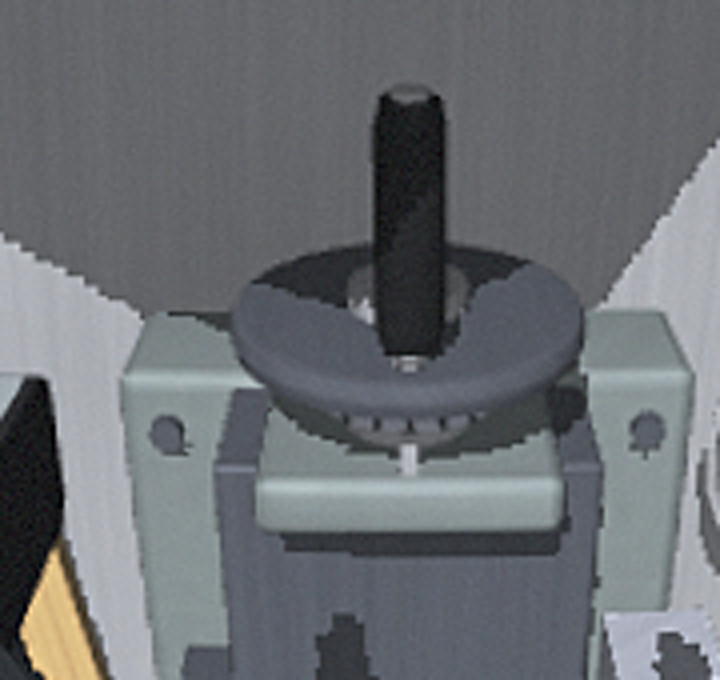

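View pics/c12.png

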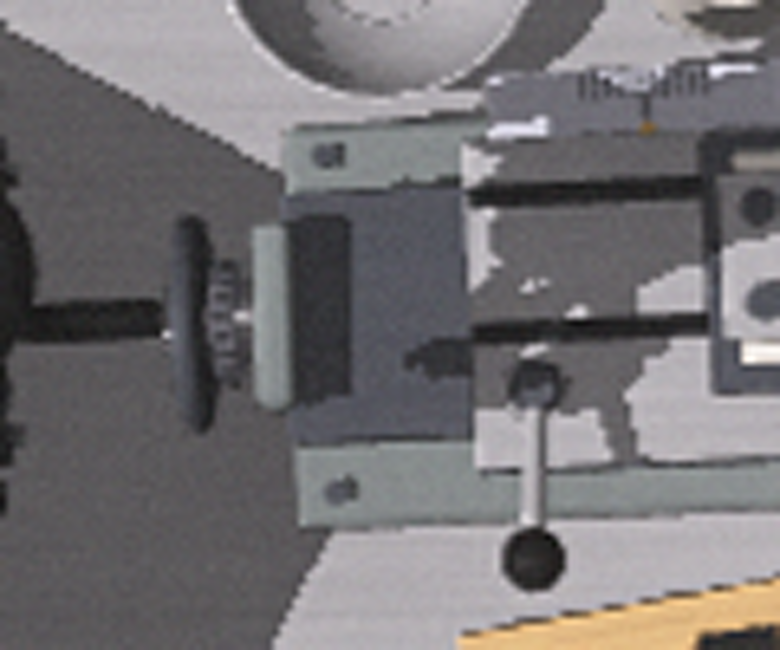

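Grip at (410,95–360) lines up with the wheel centre (≈408), dial mark and posts; the pointer (647,127) is on the line. Now a closer view of the scale and the knob.

Run:
```python
from h import *
plan([(.53,.10,.30,.029,2),(.50,-.12,.30,.029,5),(.50,-.12,.30,.029,1)],grip=0,dec=3)
```

```text
[[0, -0.004, 0.03, -0.037, 0.0], [0, -0.004, 0.029, -0.036, 0.0], [0, -0.007, 0.044, 0.0, 0.0], [0, -0.008, 0.044, 0.0, 0.0], [0, -0.007, 0.043, 0.0, 0.0], [0, -0.007, 0.044, 0.0, 0.0], [0, -0.008, 0.044, 0.0, 0.0], [0, 0.0, 0.0, 0.0, 0.0]]
```

Request:
send_rows([
  [0, -0.004, 0.02, -0.05, 0.0],
  [0, -0.004, 0.039, -0.023, 0.0],
  [0, -0.007, 0.044, 0.0, 0.0],
  [0, -0.008, 0.044, 0.0, 0.0],
  [0, -0.007, 0.043, 0.0, 0.0],
  [0, -0.007, 0.044, 0.0, 0.0],
  [0, -0.008, 0.044, 0.0, 0.0],
  [0, 0.0, 0.0, 0.0, 0.0],
])

```text
clock: 18.9
position: [0.4993, -0.1222, 0.2985]
ee_rot: [-0.0, 1.0, 0.012, -0.002]
contact_force: [-0.3, 0.3, -0.6]
width: -0.0
```

Request:
send_rows([
  [0, 0, 0, 0, 0],
])

```text
clock: 19.02
position: [0.4999, -0.1192, 0.2992]
ee_rot: [-0.001, 1.0, 0.014, -0.001]
contact_force: [-0.0, -0.1, 0.2]
width: -0.0001
```

Run:
```python
from h import *
st(); snap('wrist','wrist_7.png'); crop('wrist_7',380,80,520,180,5,'c13.png')
```

```text
t 19.025 p [ 0.4999 -0.1192  0.2992] yaw 0.0284 F [-0.  -0.1  0.2] w -0.0001 q [-0.37  0.15  1.5   0.    1.49 -0.4 ]
```

View pics/wrist_7.png

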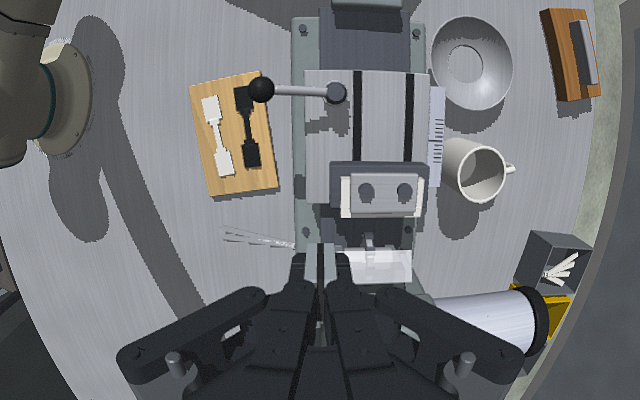

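View pics/c13.png

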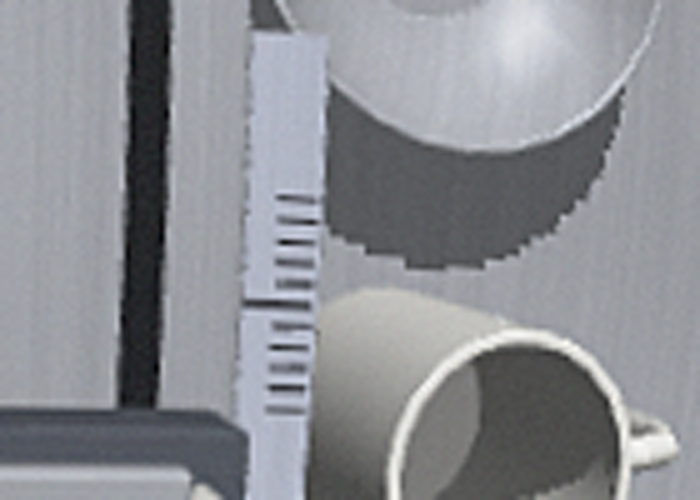

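Run:
```python
from h import *
k,r=tri([('top_6',225+533.5/6.5,165+559/6.5),('wrist_7',261.2,89)]);print('knob',k.round(4),r)
print(atz('wrist_7',261.2,89,.172),atz('top_6',225+533.5/6.5,165+559/6.5,.172))
p,r=tri([('top_6',225+535/6.5,165+383/6.5),('wrist_7',337,93)]);print('cap',p.round(4),r)
crop('wrist_7',240,60,360,120,6,'c14.png')
```

```text
knob [ 0.4446 -0.0292  0.1696] [0.0007294973355428005, 0.0007294973355427947]
[ 0.44524504 -0.02855936  0.172     ] [ 0.44454588 -0.02991454  0.172     ]
cap [ 0.5102 -0.0314  0.1781] [0.0005192538623145153, 0.0005192538623144353]
```

View pics/c14.png

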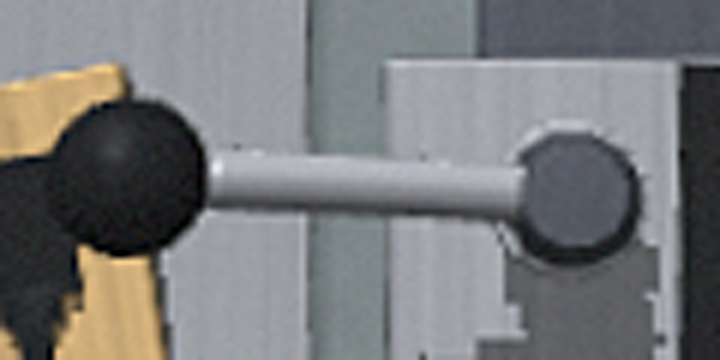

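```bash
cat > lev.py <<'E'
from h import *
piv=np.array([.510,-.0315]); z=.160
def tcp(a,d=.023,r=.065):
    A=np.radians(a); c=piv+r*np.array([np.cos(A),np.sin(A)]); t=np.array([np.sin(A),-np.cos(A)]); return c-d*t
def wp(a,d,n,zz=z): p=tcp(a,d); return (p[0],p[1],zz,np.radians(a-180),n)
E
python3 - <<'E'
from lev import *
print(tcp(177.8,.032))
e=plan([wp(177.8,.032,3,.25),wp(177.8,.032,3),wp(177.8,.032,1)],grip=0,dec=4); print(e)
plan([wp(177.8,.024,2)]+[wp(a,.023,1) for a in (175,171,167,163,159,155)],grip=0,start=(*e[0],e[1]))
E
```

```text
[ 0.4438195  -0.06098121]
[[0, -0.0182, -0.0198, 0.0165, 0.023], [0, -0.0187, -0.0194, 0.0166, 0.022], [0, -0.0191, -0.019, 0.0165, 0.023], [0, 0.0, 0.0, 0.03, 0.0], [0, 0.0, 0.0, 0.03, 0.0], [0, 0.0, 0.0, 0.03, 0.0], [0, 0.0, 0.0, 0.0, 0.0]]
(array([ 0.44377905, -0.06101021,  0.15999077]), np.float64(-0.038562191448405454))
[[0, 0.0, -0.004, 0.0, 0.0], [0, 0.0, -0.004, 0.0, 0.0], [0, -0.001, -0.0042, 0.0, 0.049], [0, -0.0015, -0.0046, 0.0, 0.07], [0, -0.0014, -0.0046, 0.0, 0.069], [0, -0.0015, -0.0046, 0.0, 0.07], [0, -0.0014, -0.0046, 0.0, 0.07], [0, -0.0014, -0.0046, 0.0, 0.07]]
```

Request:
send_rows([
  [0, -0.0182, -0.0198, 0.0165, 0.023],
  [0, -0.0187, -0.0194, 0.0166, 0.022],
  [0, -0.0191, -0.019, 0.0165, 0.023],
  [0, 0.0, 0.0, 0.03, 0.0],
  [0, 0.0, 0.0, 0.03, 0.0],
  [0, 0.0, 0.0, 0.03, 0.0],
  [0, 0.0, 0.0, 0.0, 0.0],
])

```text
clock: 19.95
position: [0.4422, -0.0601, 0.1591]
ee_rot: [-0.001, 1.0, -0.018, -0.003]
contact_force: [0.0, -0.4, 0.1]
width: -0.0001
```

Run:
```python
from lev import *
st(); snap('wrist','wrist_8.png'); 
e=None
plan([wp(177.8,.024,2)]+[wp(a,.023,1) for a in (175,171,167,163,159,155)],grip=0)
```

```text
t 19.95 p [ 0.4422 -0.0601  0.1591] yaw -0.0369 F [ 0.  -0.4  0.1] w -0.0001 q [-0.29  0.14  1.88  0.    1.13 -0.25]
[[0, 0.0001, -0.0039, 0.0003, 0.001], [0, 0.0001, -0.0039, 0.0003, 0.0], [0, -0.001, -0.0042, 0.0, 0.049], [0, -0.0015, -0.0046, 0.0, 0.07], [0, -0.0014, -0.0046, 0.0, 0.07], [0, -0.0015, -0.0046, 0.0, 0.069], [0, -0.0014, -0.0046, 0.0, 0.07], [0, -0.0014, -0.0046, 0.0, 0.07]]
```

View pics/wrist_8.png

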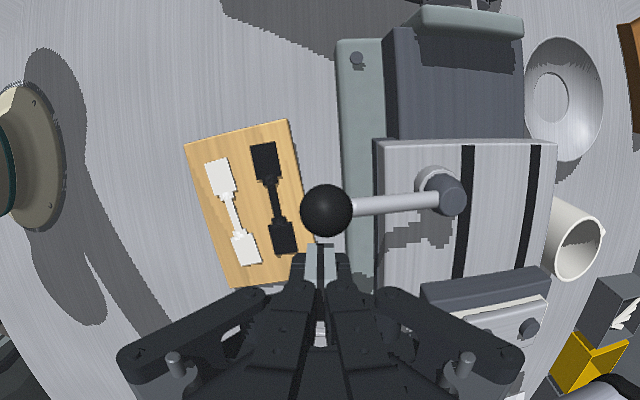

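The ball (326,211) lies straight ahead of the closed fingertips (≈320,250), with no contact yet. Pushing.

Request:
send_rows([
  [0, 0, -0.004, 0.0, 0.0],
  [0, 0, -0.004, 0.0, 0.0],
  [0, -0.001, -0.0042, 0.0, 0.049],
  [0, -0.0015, -0.0046, 0.0, 0.07],
  [0, -0.0014, -0.0046, 0.0, 0.07],
  [0, -0.0015, -0.0046, 0.0, 0.07],
  [0, -0.0014, -0.0046, 0.0, 0.07],
  [0, -0.0014, -0.0046, 0.0, 0.07],
])

```text
clock: 21.0
position: [0.4418, -0.0261, 0.1619]
ee_rot: [0.001, 0.976, -0.218, 0.001]
contact_force: [-1.3, -1.8, 1.1]
width: -0.0001
```

Run:
```python
from lev import *
st(); snap('wrist','wrist_9.png'); 
plan([wp(a,.023,1) for a in (151,147,143,140)],grip=0)
p=manip.get_state()['position'][:2];
```

```text
t 21.0 p [ 0.4418 -0.0261  0.1619] yaw -0.4398 F [-1.3 -1.8  1.1] w -0.0001 q [-0.22  0.13  1.88 -0.    1.13  0.23]
[[0, -0.0022, -0.005, 0.0019, 0.065], [0, -0.0015, -0.0046, 0.0, 0.07], [0, -0.0014, -0.0046, 0.0, 0.07], [0, -0.0011, -0.0034, 0.0, 0.052]]
```

View pics/wrist_9.png

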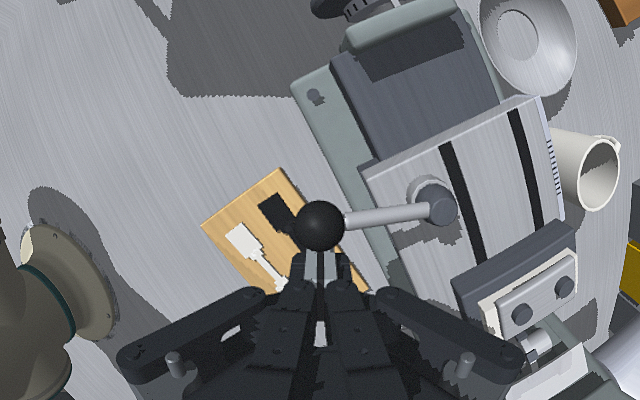

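Ball at (320,225) is riding squarely on the fingers. Continuing.

Request:
send_rows([
  [0, -0.0018, -0.0048, 0.001, 0.065],
  [0, -0.0015, -0.0046, 0.0, 0.07],
  [0, -0.0014, -0.0046, 0.0, 0.07],
  [0, -0.0011, -0.0034, 0.0, 0.052],
  [0, 0, 0, 0, 0],
])

```text
clock: 21.68
position: [0.4458, -0.0079, 0.1606]
ee_rot: [0.0, 0.941, -0.34, 0.001]
contact_force: [-0.7, -0.2, 0.9]
width: -0.0003
```

Run:
```python
from lev import *
st(); snap('wrist','wrist_10.png')
k=[atz('wrist_9',320,225,.172),atz('wrist_10',320,225,.172)]
for q in k: print(q, np.degrees(np.arctan2(*(q[:2]-piv)[::-1])), np.hypot(*(q[:2]-piv)))
plan([wp(a,.023,1) for a in (138,136,134,132)],grip=0)
```

```text
t 21.675 p [ 0.4458 -0.0079  0.1606] yaw -0.6932 F [-0.7 -0.2  0.9] w -0.0003 q [-0.17  0.14  1.88 -0.    1.13  0.52]
[ 0.45069172 -0.00500035  0.172     ] 155.92433487023064 0.06495924182945868
[0.45977339 0.01007859 0.172     ] 140.38136825835105 0.06520346289283688
[[0, -0.0014, -0.0025, 0.0005, 0.04], [0, -0.0008, -0.0022, 0.0, 0.035], [0, -0.0007, -0.0023, 0.0, 0.035], [0, -0.0008, -0.0023, 0.0, 0.034]]
```

View pics/wrist_10.png

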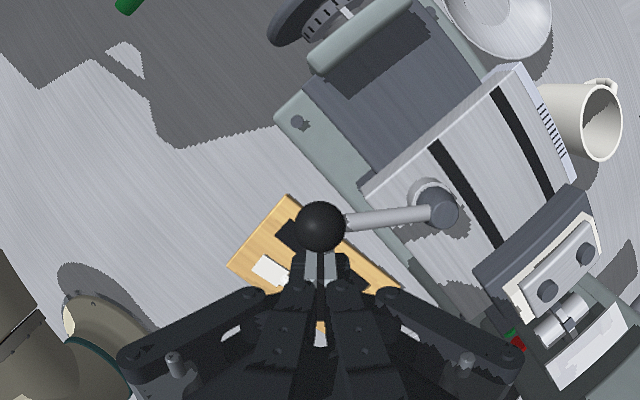

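Request:
send_rows([
  [0, -0.0009, -0.0023, 0.0, 0.037],
  [0, -0.0008, -0.0022, 0.0, 0.035],
  [0, 0, 0, 0, 0],
])

```text
clock: 22.1
position: [0.4474, -0.0036, 0.1602]
ee_rot: [0.0, 0.928, -0.374, 0.0]
contact_force: [-0.2, -1.4, 1.9]
width: -0.0003
```

Request:
send_rows([
  [0, -0.0003, -0.001, 0.0, 0.015],
  [0, 0, 0, 0, 0],
])

```text
clock: 22.35
position: [0.4477, -0.0026, 0.16]
ee_rot: [0.0, 0.925, -0.381, 0.0]
contact_force: [-1.2, -0.6, 1.6]
width: -0.0002
```

Request:
send_rows([
  [0, -0.0002, -0.0007, 0.0, 0.01],
  [0, 0, 0, 0, 0],
])

```text
clock: 22.6
position: [0.448, -0.0018, 0.16]
ee_rot: [0.0, 0.923, -0.386, 0.0]
contact_force: [-0.8, -1.3, 1.2]
width: -0.0003
```

Request:
send_rows([
  [0, -0.0001, -0.0005, 0.0, 0.007],
  [0, 0, 0, 0, 0],
])

```text
clock: 22.85
position: [0.4483, -0.0014, 0.1599]
ee_rot: [0.0, 0.921, -0.389, -0.0]
contact_force: [-1.6, -1.3, 0.7]
width: 0.0001
```

Request:
send_rows([
  [0, -0.0001, -0.0005, 0.0, 0.007],
  [0, 0, 0, 0, 0],
])

```text
clock: 23.1
position: [0.4485, -0.0009, 0.1599]
ee_rot: [0.0, 0.92, -0.392, -0.0]
contact_force: [-2.6, -0.5, 0.8]
width: 0.0001
```

Request:
send_rows([
  [0, -0.0001, -0.0005, 0.0, 0.007],
  [0, 0, 0, 0, 0],
])

```text
clock: 23.35
position: [0.4488, -0.0005, 0.1599]
ee_rot: [0.0, 0.919, -0.395, -0.0]
contact_force: [-1.1, -1.2, 1.6]
width: 0.0
```

Request:
send_rows([
  [0, -0.0001, -0.0005, 0.0, 0.007],
  [0, 0, 0, 0, 0],
])

```text
clock: 23.6
position: [0.4488, -0.0002, 0.1599]
ee_rot: [0.0, 0.917, -0.399, -0.0]
contact_force: [-2.9, -2.1, 1.6]
width: -0.0002
```

Request:
send_rows([
  [0, -0.0001, -0.0005, 0.0, 0.007],
  [0, 0, 0, 0, 0],
])

```text
clock: 23.85
position: [0.4489, -0.0001, 0.1599]
ee_rot: [0.001, 0.916, -0.402, -0.0]
contact_force: [-4.3, -3.4, 4.3]
width: -0.0002
```

Run:
```python
from lev import *
st(); snap('wrist','wrist_11.png'); crop('wrist_11',240,160,480,310,3,'c15.png')
```

```text
t 23.85 p [ 4.489e-01 -1.000e-04  1.599e-01] yaw -0.8268 F [-4.3 -3.4  4.3] w -0.0002 q [-0.15  0.14  1.87 -0.    1.13  0.67]
```

View pics/c15.png

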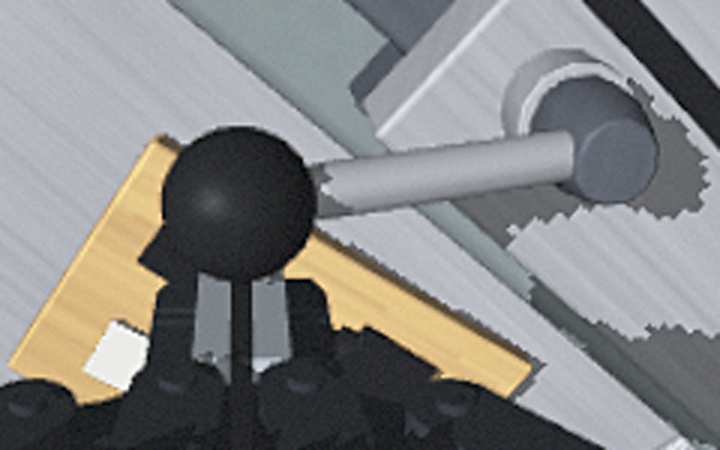

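The lever has begun to bite (about 5.5 N); creeping on.

Request:
send_rows([
  [0, 0, -0.0005, 0.0, 0],
  [0, 0, 0, 0, 0],
])

```text
clock: 24.15
position: [0.4489, -0.0, 0.1599]
ee_rot: [0.001, 0.916, -0.402, -0.001]
contact_force: [-4.5, -3.7, 3.6]
width: 0.0005
```

Request:
send_rows([
  [0, 0, -0.0004, 0.0, 0],
  [0, 0, 0, 0, 0],
])

```text
clock: 24.4
position: [0.4489, -0.0, 0.1599]
ee_rot: [0.001, 0.916, -0.402, -0.001]
contact_force: [-5.7, -4.4, 3.4]
width: -0.0002
```

Request:
send_rows([
  [0, 0, -0.0006, 0.0, 0],
  [0, 0, 0, 0, 0],
])

```text
clock: 24.65
position: [0.4489, 0.0, 0.1599]
ee_rot: [0.002, 0.916, -0.401, -0.001]
contact_force: [-6.7, -5.9, 3.9]
width: 0.0002
```

Request:
send_rows([
  [0, 0, -0.0006, 0.0, 0],
  [0, 0, 0, 0, 0],
])

```text
clock: 24.9
position: [0.449, 0.0001, 0.1599]
ee_rot: [0.002, 0.916, -0.401, -0.001]
contact_force: [-7.7, -7.3, 4.4]
width: 0.0
```

Request:
send_rows([
  [0, 0, -0.0005, 0.0, 0],
  [0, 0, 0, 0, 0],
])

```text
clock: 25.15
position: [0.449, 0.0001, 0.1599]
ee_rot: [0.003, 0.916, -0.401, -0.001]
contact_force: [-7.7, -8.1, 5.5]
width: -0.0001
```

Request:
send_rows([
  [0, 0, 0, 0, 0],
  [0, 0, 0, 0, 0],
])

```text
clock: 25.4
position: [0.449, 0.0001, 0.1599]
ee_rot: [0.003, 0.916, -0.401, -0.001]
contact_force: [-8.7, -6.6, 5.0]
width: -0.0001
```

Request:
send_rows([
  [0, 0, -0.0004, 0.0, 0],
  [0, 0, 0, 0, 0],
  [0, 0, 0, 0, 0],
])

```text
clock: 25.78
position: [0.449, 0.0002, 0.1599]
ee_rot: [0.003, 0.916, -0.401, -0.002]
contact_force: [-8.0, -7.5, 4.9]
width: -0.0001
```

Request:
send_rows([
  [0, 0, -0.0004, 0.0, 0],
  [0, 0, 0, 0, 0],
  [0, 0, 0, 0, 0],
])

```text
clock: 26.15
position: [0.449, 0.0002, 0.1599]
ee_rot: [0.004, 0.916, -0.401, -0.002]
contact_force: [-9.8, -8.6, 5.9]
width: 0.0
```

Run:
```python
from lev import *
st(); snap('wrist','wrist_12.png'); st()
```

```text
t 26.15 p [4.490e-01 2.000e-04 1.599e-01] yaw -0.8255 F [-9.8 -8.6  5.9] w 0.0 q [-0.15  0.15  1.87 -0.01  1.13  0.68]
t 26.2 p [4.491e-01 2.000e-04 1.598e-01] yaw -0.8256 F [-9.2 -9.5  6.3] w 0.0004 q [-0.15  0.15  1.87 -0.01  1.13  0.68]
```

Request:
send_rows([
  [0, 0, 0.002, 0.0, 0],
  [0, 0, 0.01, 0, 0],
  [0, 0, 0.015, 0, 0],
  [0, 0, 0, -0.04, 0],
  [0, 0, 0, -0.05, 0],
  [0, 0, 0, -0.03, 0],
  [0, 0, 0, 0, 0],
])

```text
clock: 27.08
position: [0.4336, -0.0162, 0.2823]
ee_rot: [-0.001, 0.916, -0.402, 0.003]
contact_force: [-0.4, -0.2, -0.2]
width: 0.0003
```

Run:
```python
from h import *
st()
plan([(.583,.03,.28,-1.57,6),(.583,.03,.28,-1.57,2)],grip=0,dec=3)
```

```text
t 27.075 p [ 0.4336 -0.0162  0.2823] yaw -0.8273 F [-0.4 -0.2 -0.2] w 0.0003 q [-0.2   0.03  1.69  0.    1.42  0.63]
[[0, 0.011, -0.024, 0.0, 0.124], [0, 0.008, -0.024, 0.001, 0.124], [0, 0.005, -0.026, 0.0, 0.123], [0, 0.002, -0.026, 0.001, 0.124], [0, -0.001, -0.026, 0.0, 0.124], [0, -0.005, -0.026, 0.0, 0.124], [0, 0.0, 0.0, 0.0, 0.0], [0, 0.0, 0.0, 0.0, 0.0]]
```

Request:
send_rows([
  [0, 0.011, -0.024, 0.0, 0.124],
  [0, 0.008, -0.024, 0.001, 0.124],
  [0, 0.005, -0.026, 0.0, 0.123],
  [0, 0.002, -0.026, 0.001, 0.124],
  [0, -0.001, -0.026, 0.0, 0.124],
  [0, -0.005, -0.026, 0.0, 0.124],
  [0, 0.0, 0.0, 0.0, 0.0],
  [0, 0.0, 0.0, 0.0, 0.0],
])

```text
clock: 28.08
position: [0.5805, 0.0307, 0.2767]
ee_rot: [0.001, 0.708, -0.706, -0.001]
contact_force: [0.4, -0.7, 0.0]
width: 0.0001
```

Run:
```python
from h import *
st(); snap('wrist','wrist_13.png'); crop('wrist_13',350,115,480,165,6,'c16.png')
```

```text
t 28.075 p [0.5805 0.0307 0.2767] yaw -1.5688 F [ 0.4 -0.7  0. ] w 0.0001 q [-0.07  0.27  1.41 -0.    1.47  1.5 ]
```

View pics/wrist_13.png

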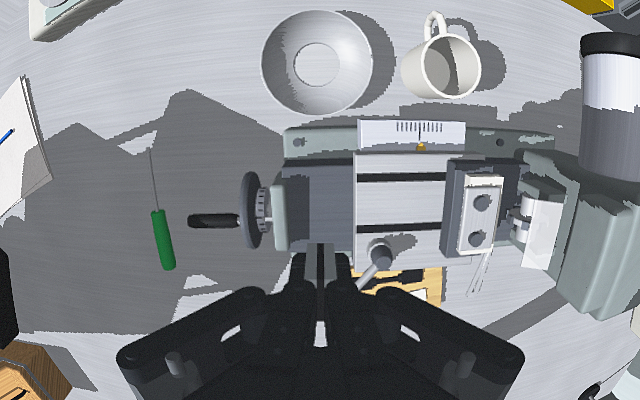

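View pics/c16.png

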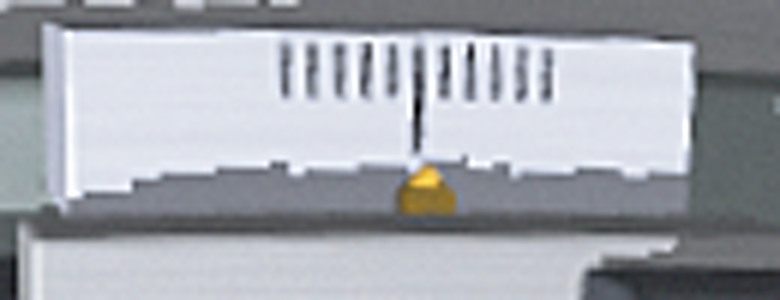

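By parallax (camera y ≈ +0.03, tip raised) the pointer appears off by about 1.8 mm here; viewing from straight over the line to settle it.

Request:
send_rows([
  [0, 0.025, 0, -0.02, 0],
  [0, 0.04, 0, -0.01, 0],
  [0, 0.04, 0, 0, 0],
  [0, 0.003, 0, 0, 0],
  [0, 0, 0, 0, 0],
  [0, 0, 0, 0, 0],
])

```text
clock: 28.88
position: [0.5814, -0.0759, 0.308]
ee_rot: [-0.0, 0.708, -0.706, -0.0]
contact_force: [0.2, 0.7, 0.5]
width: -0.0
```

Run:
```python
from h import *
st(); im,c=snap('wrist','wrist_14.png'); T=np.array(c['camera_from_world']); print(-T[:3,:3].T@T[:3,3])
print(proj('wrist_14',(.629,-.0775,.093)))
u,v=map(int,proj('wrist_14',(.622,-.0775,.093)))
crop('wrist_14',u-50,v-30,u+50,v+30,8,'c17.png')
snap('top','top_7.png'); crop('top_7',225,165,345,265,6.5,'c18.png')
```

```text
t 28.875 p [ 0.5814 -0.0759  0.308 ] yaw -1.5688 F [0.2 0.7 0.5] w -0.0 q [-0.25  0.26  1.34  0.    1.54  1.32]
[ 0.65884377 -0.07564329  0.45163129]
(np.float64(321.5810131485724), np.float64(128.71490266513126))
```

View pics/c17.png

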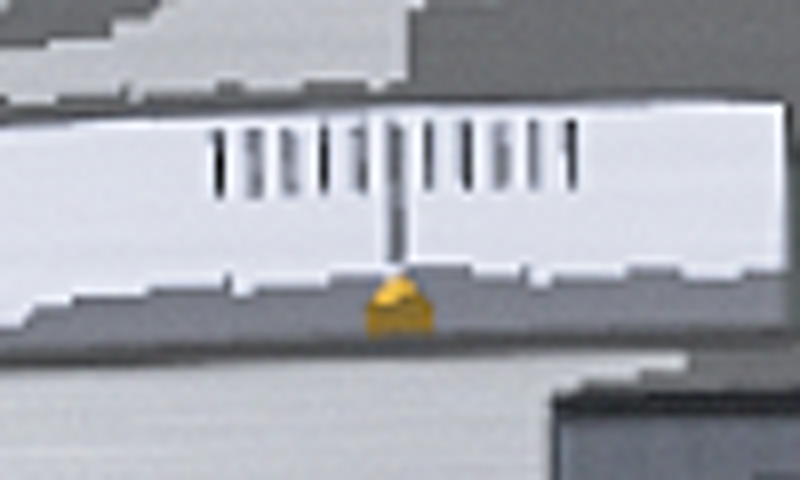

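View pics/c18.png

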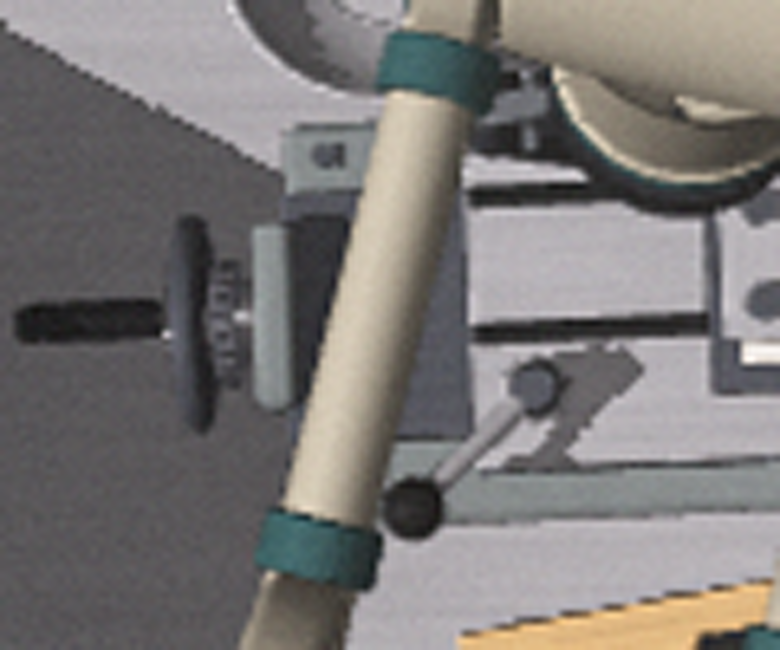

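View pics/wrist_14.png

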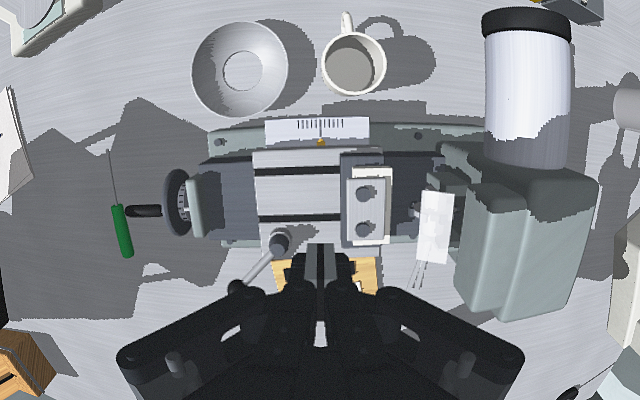

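Run:
```python
from h import *
st(); print(manip.sign_off())
```

```text
t 28.975 p [ 0.5817 -0.076   0.308 ] yaw -1.5685 F [0.3 0.9 0.1] w -0.0001 q [-0.25  0.26  1.34  0.    1.54  1.32]
the job is handed in; nothing more can be done
None
```

The job is finished and handed in at 29 s, and all my last checks agree with what was asked.

- **Winding back:** I wound the crank back about 1.6 turns. The crank angle puts the pointer at about +6 mm on the crank side of the long line. The last picture on the way out, taken about 1.3 mm earlier, showed 4.3 to 4.7 mm. The hand felt about 9 N at most.
- **Feeding in:** I fed in again through the slack, with a highest reading of about 13.6 N, and stopped with the grip on top. In the picture taken after I let go, the grip lined up with the wheel centre and the dial mark to about 1°.
- **Clamp lever:** I pushed it round by the knob with closed fingers until it bit. The final force was about 13 N sideways, or 14 to 15 N in total including the vertical part, so under 20 N. I then backed off and lifted clear.

**Last checks:**
- **Pointer:** A picture from straight above the scale shows the pointer within about 0.2 to 0.5 mm of the long line. An earlier oblique view suggested about 1.8 mm off, which I put down to the tip standing above the scale. That offset was gone in the view from above.
- **Lever and grip:** The last pictures show the lever staying round and the grip still up.
- **Other items:** The dish, mug and screwdriver, all in the last pictures, looked undisturbed. The bowl was out of view and the dumbbells and tweezers were only partly visible, but the arm never went near them.

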